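Strip a set press-investment ring and ready the next one

TASK

The pressing ring has set: take it apart from the top down. Drop the white gauge over the steel post, down onto its foot, slip the brown sleeve over the green wax-up and down onto that waiting base without knocking the wax, stand the investment cylinder (still bore down) in the empty well of the clay firing tray without shifting the one already there, and finally lay the bare base flat, stub up, in the middle of the round steel dish.

Things in the scene. Friction and masses are not known exactly. Their poses are not given: they have to be found in the camera images.
- gauge: White plastic gauge on top of the assembled ring, about 50 g. Origin: centre of its underside, z up. From below: spigot diameter 47, z 0 to 6 mm (loose in the sleeve's mouth); flange diameter 56, z 6 to 11 (rests on the sleeve's rim); neck diameter 34, z 11 to 27, the part to grip. A 24 mm hole runs through along z; the pale investment shows through it.
- sleeve: Brick-brown rigid plastic tube, open at both ends: outside diameter 58, bore 51, 62 mm high, with a collar of diameter 66 round the lowest 6 mm; about 60 g. Origin: centre of its lower end, z up. It stands on the base's foot (8 mm up) round the cylinder, loose; lift it straight up more than 62 mm to clear. Grip the outside of the plain upper part.
- cylinder: Pale cream-pink cylinder of set investment, diameter 44, 50 mm high, 110 to 225 g. Origin: centre of its underside, z up. Its underside has a bore of diameter 16, 24 mm deep. It stands on the base's boss (12 mm up), its bore loosely over the base's stub (20 mm deep), inside the sleeve with 3.5 mm of air all round. Lift straight up.
- base: Dark grey ring base at the bottom of the stack, loose on the white left part of the worktop. Origin: centre of its underside, z up. Foot disc diameter 78, 8 mm thick; bevelled boss diameter 43 up to 12 mm; in the middle a stub of diameter 12 from 12 up to 32 mm, the part to grip once it is bare. About 150 g.
- post: Polished steel post stand for the gauge, fixed. Origin: centre of its underside, z up. Foot diameter 72, 8 mm thick; round-ended post of diameter 12 up to 48 mm. The gauge goes over the post until its spigot rests on the foot.
- next_base: A second dark grey base like the first, fixed, carrying the green wax-up. Origin: centre of its underside, z up. Foot diameter 78, 8 mm thick; boss diameter 43 at the foot, bevelled to 39 at its top at 12 mm. The sleeve goes round the boss (4 mm of play all round) and stands on the foot.
- wax_tree: Green wax-up of three small crowns on the stub of the waiting base; fragile. Its origin is the waiting base's origin. The wax reaches 52 mm above that origin and 16 mm out from the axis.
- firing_tray: Beige fired-clay tray 85 (x) x 170 (y) x 12 mm, fixed, sunk 2 mm into the grey part of the worktop (whose top is at z = 2 mm). Origin: centre of its underside, z up. Two round wells of diameter 60, 4 mm deep (floor at z = 8 mm), centred at y = +42 mm (the empty one) and y = -42 mm (the occupied one) on the tray's own y axis.
- other_cylinder: Another investment cylinder, of the same look and size, standing loose in the well at y = -42 mm of the firing tray. To be left as it is. Origin: centre of its underside, z up.
- dish: Low round stainless dish, fixed, outside diameter 112 at the rim and 100 at the foot, 12 mm high, inner floor at z = 3 mm, about 96 mm wide. Origin: centre of its underside, z up.
Things that resemble listed ones, but are neither listed nor needed, are in the scene too. What is meant by the sleeve is not purple, and is the smaller of those in its own colour. Leave any blue look-alike of the base alone.

How it is judged:
On the way, in this order (a step that is already met when the one before it is completed fails the run):
1. the gauge is seated over the post (horizontal distance between gauge and post below 0.012 m and z of gauge in the frame of post between 0.005 and 0.0115 m and angle between gauge's own z axis and vertical below 0.1 rad), for 0.2 s.
2. the sleeve stands round the wax-up on the waiting base (horizontal distance between sleeve and next_base below 0.008 m and z of sleeve in the frame of next_base between 0.005 and 0.0105 m and angle between sleeve's own z axis and vertical below 0.08 rad), for 0.2 s.
3. the cylinder stands in the empty well (x of cylinder in the frame of firing_tray between -0.012 and 0.012 m and y of cylinder in the frame of firing_tray between 0.03 and 0.054 m and z of cylinder in the frame of firing_tray between 0.005 and 0.0105 m and angle between cylinder's own z axis and vertical below 0.1 rad), for 0.2 s.
4. the bare base lies in the dish (horizontal distance between base and dish below 0.015 m and z of base in the frame of dish between 0 and 0.007 m and angle between base's own z axis and vertical below 0.1 rad), for 0.2 s.
At the end, for the whole second after the job is handed in: Gauge level over the post (12 mm) on its foot; sleeve upright on the waiting base (8 mm off axis, fully down); cylinder upright on the floor of the empty well (12 mm); base flat, stub up, in the dish (15 mm); the other cylinder within 12 mm of its start; all released and at rest (all of step 1 and all of step 2 and all of step 3 and all of step 4 and distance of other_cylinder from where it was at the start of the episode below 0.012 m and angle between other_cylinder's own z axis and vertical below 0.1 rad and linear speed of each of gauge, sleeve, cylinder, base below 0.02 m/s); the robot touches nothing.
It fails at once if the wax-up is knocked (more than 3 N) (contact force between wax_tree and anything else above 3 N).
It fails at once if the cylinder already in the tray is shifted more than 12 mm or tipped (distance of other_cylinder from where it was at the start of the episode above 0.012 m or angle between other_cylinder's own z axis and vertical above 0.3 rad).
It fails at once if the investment cylinder is tipped over (angle between cylinder's own z axis and vertical above 0.7 rad).
It also fails if it takes over 136 s, if anything falls off the work surface, if the arm or the gripper's body presses on something with over 40 N, if the wrist force passes 120 N, or if a joint passes its speed limit or range.

ROBOT

A 7-joint arm with a two-finger parallel gripper is mounted at the origin on a cart in front of the work surface, level with it; the furniture and walls round the work are solid. World frame = base frame: x ahead of the robot, y to its left, z up, the work surface at z = 0. Lengths are in m, angles in rad, forces in N, time in s.
With the tool pointing down it reaches from about 0.425 to 0.875 m from the base axis. Payload 4.7 kg.
Tool frame: the origin (TCP) lies midway between the tips of the shut fingers; the grasp point (between the pads) lies 19 mm behind it (grasp_offset is the distance from the TCP to the grasp point, in m); z points along the fingers, y is the line along which they close (so a half turn about z gives the same grasp; the last joint's range is limited). The gripper opens to 85 mm and grips with 20 to 120 N. Pads are 22 mm wide; open, the fingers measure 114 mm over their backs; the gripper's body (76 mm by 85 mm) begins 54 mm behind the grasp point. The pads swing forward as they close: fully open they stand 13 mm farther back than shut.
Start: joints at [1.268, 0.321, -0.07, 1.45, 0.023, 1.371, -0.057], TCP at [0.202, -0.618, 0.231] pointing down, gripper open.
Joint ranges: [-2.86, 2.86], [-0.3, 2.09], [-1.38, 1.24], [0.06, 2.45], [-1.56, 4.7], [0.09, 2.05], [-2.69, 2.69]. Speed limits (rad/s): [2.57, 2.57, 3.14, 3.14, 3.14, 3.14, 3.14].

INTERFACE

Orientations are given as a unit quaternion [x, y, z, w].
In Python, from cell import get_state, read_camera, job_done, grasp_offset gives the robot as it stands. The module is installed in compiled form; this text tells all that it offers.
- The arm moves only by the tool move_arm, never from a script. Its argument "steps" is a list of rows, each a list of 7 numbers: the finger opening in m, from 0 to 0.0854, then the shift along the tool's x, y, z in m, then the turn, a rotation vector about the tool's x, y, z in rad. In form: [[gripper, dx, dy, dz, wx, wy, wz], ...]. A call has 1 to 12 rows; each row shifts and turns the commanded pose from where the row before left it, along the tool's axes as they then stand; what a row does not reach is not made up. A row lasts 1/10 s, in which the tool goes at most 50 mm and 8.59 degrees, less where a joint would pass 70% of its speed; a pose out of reach is approached as far as the arm can. A call is refused whole if a number of a shift passes 0.05 or a number of a turn 0.15, either way. A call with a gripper value outside its range is refused whole. The fingers move at their own pace and stop on an object; "newtons" is the grip in N (left out, the last holds). Time passes only in rows, so rows that do not move let the fingers close. It gives the time, the measured TCP pose, the force, the opening and the grip force at its end, in the units of the state.
- get_state(): the state, without advancing time (a new reading comes with each control period).
- read_camera(name): name is "side" or "top"; returns a dict with "img" (420x560x3 uint8, red, green, blue), "camera_matrix" (3x3 intrinsics, pixels), "D" ([k1, k2, p1, p2, k3] as OpenCV has them; the pictures are not rectified), "world_to_cam" (4x4, takes a point from world to camera coordinates). Camera axes: x right, y up, looking along -z (the intrinsics and any distortion apply to the point x, -y, -z); pixel columns grow to the right and rows downward; lengths in m; the calibration is good to about 2 mm. A picture is of the moment at which its call begins. There is no depth.
- job_done(): hands the job in; it is judged then, once.
The state is a dict: "clock": time; "q": joint angles; "joint_vel": joint speeds; "joint_torque": joint torques, N m; "tcp_pos": TCP position; "tool_rot": TCP orientation; "contact_force": force on the tool from outside, world axes, zero at the start; "torque": the same for the moment, N m; "grip_width": opening from 0.0 (shut) to 1.0 (fully open); "gripper_force": force on a finger pad.
Only numpy, scipy, OpenCV 4.12 (cv2) and the standard library are available. Lean on these libraries where they do the work, as an engineer would, in place of code of your own. Each camera call takes 0.05 s, during which the arm holds its last target. There are 200 camera calls.

## Working session

There is one attempt and no reset: what is moved stays moved. The work goes in short steps, Python scripts to look and compute and a tool call to move; the robot and the scene stay as the last step left them, time stands still between calls to the robot, and variables do not carry over. Pictures are saved under pics/ and viewed, at most 14 in all, crops included, and the job is handed in when it is done.

Besides the shell and the picture viewer there is one more tool, called after ">>>" by a JSON object that holds its "api" and its "payload". move_arm: Moves the arm, as the interface text tells. Its arguments: {"type":"object","properties":{"steps":{"type":"array","items":{"type":"array","items":{"type":"number"}}},"newtons":{"type":"number"}},"required":["steps"]}

```bash
mkdir -p pics; ls; python3 - <<'E'
from cell import *
import cv2,numpy as np
s=get_state();print({k:np.round(v,3) for k,v in s.items()},grasp_offset)
for n in("side","top"):
    c=read_camera(n);cv2.imwrite(f"pics/{n}0.png",c["img"][:,:,::-1]);print(c["camera_matrix"],c["D"],c["world_to_cam"].round(3))
E
```

```text
pics
{'clock': np.float64(0.0), 'q': array([ 1.268,  0.322, -0.07 ,  1.452,  0.023,  1.371, -0.057]), 'joint_vel': array([-0.   ,  0.001,  0.001,  0.001, -0.001,  0.001, -0.002]), 'joint_torque': array([-0.0000e+00, -4.9357e+01, -3.8200e-01, -3.1433e+01,  1.3000e-02,
        1.1000e-02, -0.0000e+00]), 'tcp_pos': array([ 0.202, -0.617,  0.23 ]), 'tool_rot': array([ 0.987,  0.158, -0.   , -0.001]), 'contact_force': array([-0.349,  0.413, -0.001]), 'torque': array([ 0.063,  0.002, -0.03 ]), 'gripper_force': np.float64(0.0), 'grip_width': np.float64(1.002)} 0.0187
[[388.49921707   0.         277.1929771 ]
 [  0.         388.49921707 207.81176215]
 [  0.           0.           1.        ]] [-0.04868133  0.          0.          0.          0.        ] [[-0.999  0.054 -0.008  0.525]
 [-0.038 -0.581  0.813 -0.015]
 [ 0.039  0.812  0.583 -1.415]
 [ 0.     0.     0.     1.   ]]
[[484.71018163   0.         283.70425184]
 [  0.         484.71018163 204.78970315]
 [  0.           0.           1.        ]] [0.02049704 0.         0.         0.         0.        ] [[ 0.022 -1.    -0.004  0.04 ]
 [ 0.998  0.022  0.061 -0.509]
 [-0.061 -0.005  0.998 -1.371]
 [ 0.     0.     0.     1.   ]]
```

View pics/side0.png

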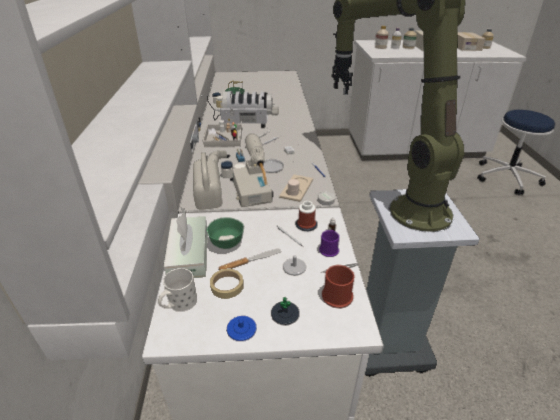

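View pics/top0.png

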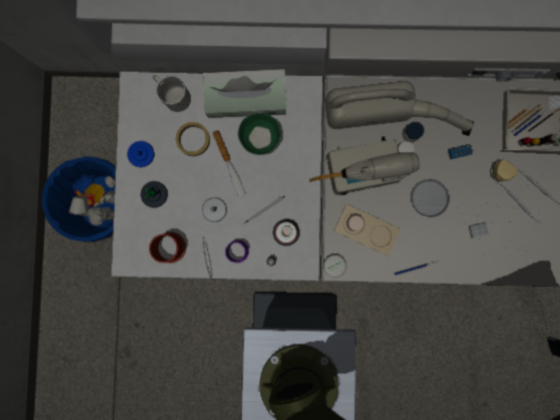

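The top view shows:
- the stack (white gauge) at (286,231)
- the post at (214,209)
- the wax base at (153,193), with its blue look-alike at (140,153)
- the tray at (367,230), its occupied well at (355,223) and its empty well at (381,236)
- the dish at (430,197)

Three things could be the sleeve: the large brown one at (167,248), the purple one at (237,250), and the small brown one in the stack under the gauge (side view 307,216). The stack one fits, because it is brown and the smaller of the two brown ones. I'll confirm in enlarged crops.

```bash
python3 - <<'E'
import cv2,numpy as np
t=cv2.imread("pics/top0.png");s=cv2.imread("pics/side0.png")
a=cv2.resize(t[170:290,130:310],None,fx=4.4,fy=4.4,interpolation=cv2.INTER_CUBIC);cv2.imwrite("pics/c1.png",a)
b=cv2.resize(t[170:285,310:460],None,fx=5,fy=5,interpolation=cv2.INTER_CUBIC);cv2.imwrite("pics/c2.png",b)
c=cv2.resize(s[160:330,260:380],None,fx=3.5,fy=3.5,interpolation=cv2.INTER_CUBIC);cv2.imwrite("pics/c3.png",c)
E
```

```text
(no output)
```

View pics/c1.png

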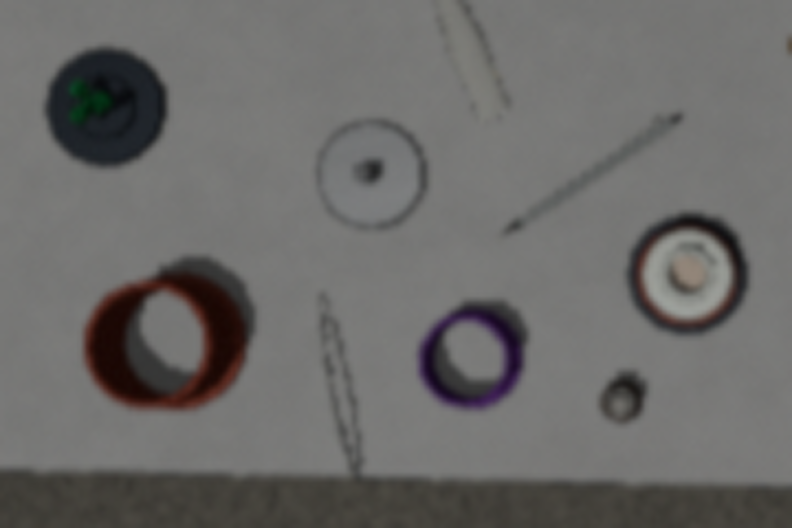

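View pics/c2.png

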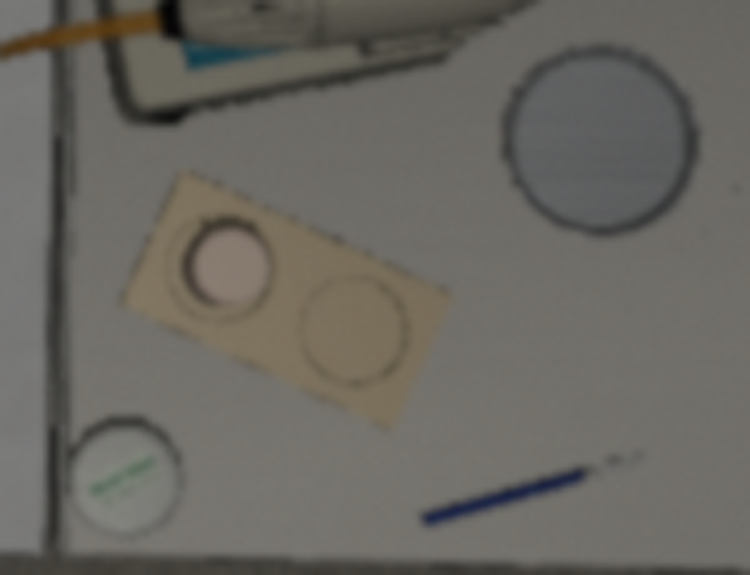

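View pics/c3.png

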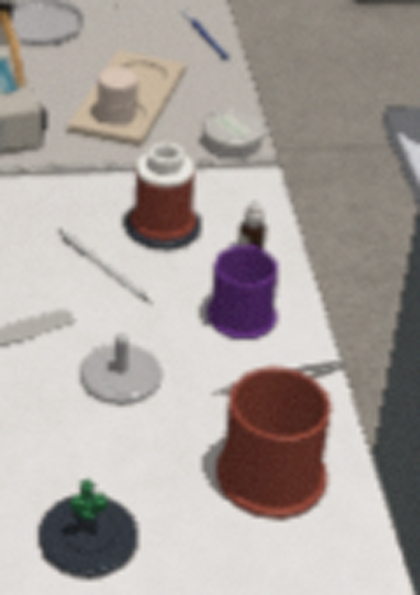

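The crops confirm it. The stack (c1 688,273 / c3 165,200) holds the small brick-brown sleeve, while the brown one at c1 (165,345) is clearly larger and the other is purple. The wax base is at c1 (106,106), the post at c1 (371,174), the empty well at c2 (354,330), the occupied well at c2 (220,265) and the dish at c2 (600,140).

```bash
cat > h.py <<'E'
from cell import *
import cv2,numpy as np
from scipy.spatial.transform import Rotation as R
def ray(c,uv,z):
    K,D,T=c["camera_matrix"],np.array(c["D"]),c["world_to_cam"]
    x,y=cv2.undistortPoints(np.array([[uv]],float),K,D)[0,0]
    d=T[:3,:3].T@np.array([x,-y,-1]);o=-T[:3,:3].T@T[:3,3]
    return o+d*(z-o[2])/d[2]
def proj(c,P):
    p=c["world_to_cam"][:3,:3]@np.array(P,float).T+c["world_to_cam"][:3,3:]
    return cv2.projectPoints((p*[[1],[-1],[-1]]).T.copy(),np.zeros(3),np.zeros(3),c["camera_matrix"],np.array(c["D"]))[0][:,0]
def circ(p,r,z,n=60):
    a=np.linspace(0,2*np.pi,n);return np.c_[p[0]+r*np.cos(a),p[1]+r*np.sin(a),0*a+z]
E
python3 - <<'E'
from h import *
t=read_camera("top");s=read_camera("side")
u=lambda p,f,o:((p[0]+.5)/f-.5+o[0],(p[1]+.5)/f-.5+o[1])
for n,p,z,k in [("base foot",(688,273),.008,1),("gauge flange",(691,274),.081,1),("gauge hole",(690,268),.097,1),("post foot",(371,174),.008,1),("next foot",(106,106),.008,1),("well",(354,330),.012,2),("occ well",(220,265),.012,2),("othercyl",(231,266),.058,2),("dish",(600,140),.012,2),
  ("tray corner",(183,172),.012,2),("corner",(450,296),.012,2),("corner",(388,430),.012,2),("corner",(123,300),.012,2),("big sleeve rim",(147,345),.08,1),("bottle",(622,400),.05,1),("purple rim",(472,357),.07,1)]:
    print(n,ray(t,u(p,4.4,(130,170)) if k==1 else u(p,5,(310,170)),z).round(4)[:2])
for n,p,z in [("post",(121,373),.008),("next",(88,535),.008),("base",(163,222),.008),("gauge top",(167,153),.097)]:
    print("side",n,ray(s,u(p,3.5,(260,160)),z).round(4)[:2])
E
```

```text
base foot [0.4316 0.0435]
gauge flange [0.4306 0.0417]
gauge hole [0.4341 0.0425]
post foot [0.4916 0.252 ]
next foot [0.5323 0.4267]
well [ 0.4264 -0.226 ]
occ well [ 0.4618 -0.1492]
othercyl [ 0.4601 -0.1488]
dish [ 0.5382 -0.3654]
tray corner [ 0.5146 -0.1273]
corner [ 0.447  -0.2805]
corner [ 0.3701 -0.2458]
corner [ 0.4405 -0.0941]
big sleeve rim [0.3795 0.3759]
bottle [0.3506 0.0833]
purple rim [0.3762 0.1765]
side post [0.488  0.2601]
side next [0.5288 0.4344]
side base [0.4272 0.0499]
side gauge top [0.4275 0.0573]
```

```bash
python3 - <<'E'
from h import *
t=read_camera("top");s=read_camera("side")
obj=dict(base=((.4316,.0435),[(.039,.008),(.028,.075),(.017,.091)]),post=((.4916,.252),[(.036,.008),(.006,.048)]),nxt=((.5323,.4267),[(.039,.008)]),
 well=((.4264,-.226),[(.03,.012)]),occ=((.4618,-.1492),[(.03,.012)]),dish=((.5382,-.3654),[(.056,.012)]))
def ov(c,f,x0,y0,x1,y1,name):
    im=cv2.resize(c["img"][y0:y1,x0:x1,::-1],None,fx=f,fy=f,interpolation=cv2.INTER_CUBIC);im=cv2.convertScaleAbs(im,alpha=1.6 if c is t else 1)
    for p,l in obj.values():
        for r,z in l: cv2.polylines(im,[np.int32(((proj(c,circ(p,r,z))-[x0,y0]+.5)*f-.5)*16)],False,(0,255,255),1,cv2.LINE_AA,4)
    return im
a=ov(t,2.5,130,170,450,290,0);b=ov(s,4.4,255,150,345,330,0)
cv2.imwrite("pics/o1.png",a)
i=[ov(s,4,270,185,340,245,0),ov(s,4,255,245,325,330,0),ov(s,4,250,150,330,210,0)]
H=max(x.shape[0] for x in i[:2]);
left=np.vstack([i[0],i[2][:,:280]]); 
i[1]=cv2.copyMakeBorder(i[1],0,left.shape[0]-i[1].shape[0],0,0,0)
cv2.imwrite("pics/o2.png",np.hstack([left,i[1]]))
E
```

```text
(no output)
```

View pics/o1.png

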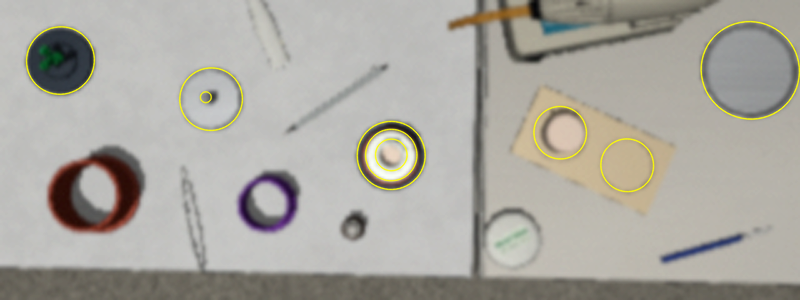

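View pics/o2.png

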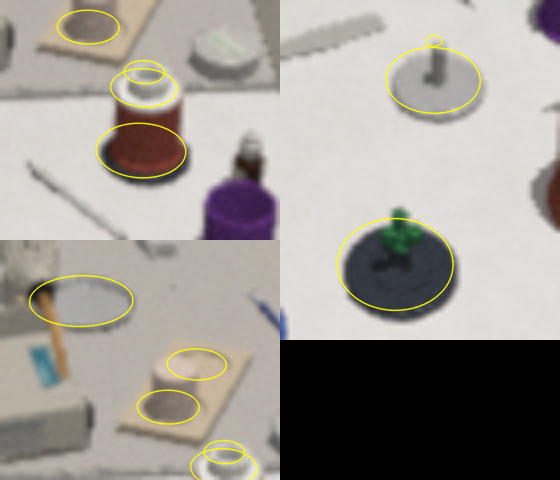

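Top overlays fit well. The side view shows a uniform 1–2 px calibration offset (a few mm), so I'll place by relative displacement. I'm writing a helper that gives the tool-frame deltas, then moving.

```bash
cat > d.py <<'E'
import sys
from h import *
s=get_state();Q=R.from_quat(s["tool_rot"]);p=s["tcp_pos"]
print("t",round(s["clock"],1),"p",p.round(4),"toolx",Q.as_matrix()[:,0].round(3),"z",Q.as_matrix()[:,2].round(3),"q",s["q"].round(2),"w",round(float(s["grip_width"])*.0854,4),"F",s["contact_force"].round(1))
a=list(map(float,sys.argv[1:]))
for i in range(0,len(a),3):
    t=np.array(a[i:i+3]);d=Q.inv().apply(t-p);print(t,"tool delta",d.round(4),"rows@45mm",int(np.ceil(np.linalg.norm(d)/.045)));p=t
E
python3 d.py .45 -.3 .2 .4316 .0445 .2
```

```text
t 0.3 p [ 0.2024 -0.6175  0.231 ] toolx [ 0.95   0.312 -0.   ] z [-0.     0.001 -1.   ] q [ 1.27  0.32 -0.07  1.45  0.02  1.37 -0.06] w 0.0857 F [-0.1 -0.6 -0.3]
[ 0.45 -0.3   0.2 ] tool delta [ 0.3342 -0.2246  0.0311] rows@45mm 9
[0.4316 0.0445 0.2   ] tool delta [ 8.980e-02 -3.331e-01  2.000e-04] rows@45mm 8
```

>>> {"api": "move_arm", "payload": {"steps": [[0.085,0.0334,-0.0225,0.003,0,0,0],[0.085,0.0334,-0.0225,0.003,0,0,0],[0.085,0.0334,-0.0225,0.003,0,0,0],[0.085,0.0334,-0.0225,0.003,0,0,0],[0.085,0.0334,-0.0225,0.003,0,0,0],[0.085,0.0334,-0.0225,0.003,0,0,0],[0.085,0.0334,-0.0225,0.003,0,0,0],[0.085,0.0334,-0.0225,0.003,0,0,0],[0.085,0.0334,-0.0225,0.003,0,0,0],[0.085,0.0334,-0.0225,0.003,0,0,0],[0.085,0,0,0,0,0,0]], "newtons": 40}}

```text
clock: 1.4
tcp_pos: [0.4538, -0.2931, 0.2013]
tool_rot: [0.987, 0.163, 0.001, -0.001]
contact_force: [-1.4, 0.3, -0.1]
grip_width: 0.997
gripper_force: 0.0
```

>>> {"api": "move_arm", "payload": {"steps": [[0.085,0.009,-0.0333,0,0,0,0],[0.085,0.009,-0.0333,0,0,0,0],[0.085,0.009,-0.0333,0,0,0,0],[0.085,0.009,-0.0333,0,0,0,0],[0.085,0.009,-0.0333,0,0,0,0],[0.085,0.009,-0.0333,0,0,0,0],[0.085,0.009,-0.0333,0,0,0,0],[0.085,0.009,-0.0333,0,0,0,0],[0.085,0.009,-0.0333,0,0,0,0],[0.085,0.009,-0.0333,0,0,0,0],[0.085,0,0,0,0,0,0],[0.085,0,0,0,0,0,0]]}}

```text
clock: 2.6
tcp_pos: [0.4316, 0.0446, 0.2015]
tool_rot: [0.987, 0.159, 0.0, 0.001]
contact_force: [0.9, -0.2, 0.2]
grip_width: 0.995
gripper_force: 0.0
```

```bash
python3 d.py .4316 .0445 .2 .4316 .0445 .11; python3 - <<'E'
from h import *
t=read_camera("top");s=read_camera("side")
a=cv2.resize(s["img"][140:250,260:360,::-1],None,fx=4,fy=4,interpolation=cv2.INTER_CUBIC)
b=cv2.resize(t["img"][190:300,230:330,::-1],None,fx=4,fy=4,interpolation=cv2.INTER_CUBIC)
p=get_state()["tcp_pos"]
for im,c,o in((a,s,(260,140)),(b,t,(230,190))):
    u=((proj(c,[p])[0]-o+.5)*4).astype(int);cv2.drawMarker(im,tuple(map(int,u)),(0,255,255),0,14,1)
cv2.imwrite("pics/m1.png",np.hstack([a,cv2.convertScaleAbs(b,alpha=1.7)]))
E
```

```text
t 2.6 p [0.4316 0.0446 0.2015] toolx [0.95  0.313 0.   ] z [ 0.001 -0.001 -1.   ] q [ 0.58 -0.13 -0.68  1.97 -0.08  1.27 -1.33] w 0.085 F [ 0.9 -0.2  0.2]
[0.4316 0.0445 0.2   ] tool delta [-0.      0.0001  0.0015] rows@45mm 1
[0.4316 0.0445 0.11  ] tool delta [-0.     -0.0001  0.09  ] rows@45mm 3
```

View pics/m1.png

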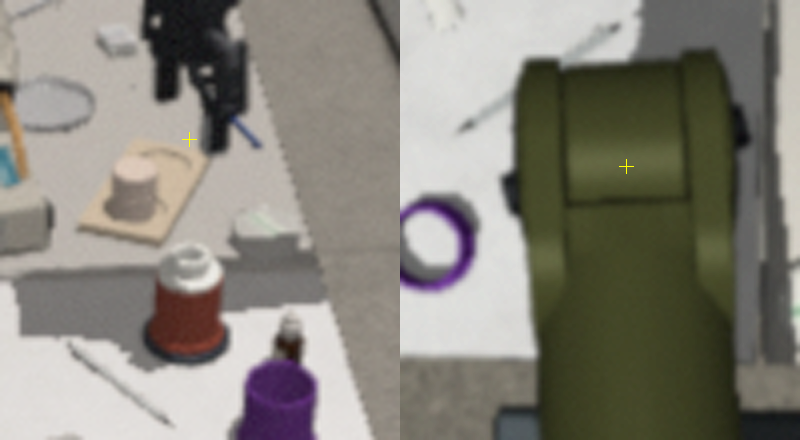

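The side view shows the open fingers at (167,98) and (215,150), centred within about 1 px of the projected TCP at (189,139). So the side calibration is good here and the truth lies nearer the side estimate. The stack top is at (186,255).

```bash
python3 - <<'E'
from h import *
s=read_camera("side")
f=lambda u,v,z:print(ray(s,((u+.5)/4-.5+260,(v+.5)/4-.5+140),z).round(4))
f(187,337,.008);f(186,252,.091);f(191,136,.2)
E
python3 d.py .429 .047 .11
```

```text
[0.4272 0.0545 0.008 ]
[0.4299 0.0442 0.091 ]
[0.4289 0.0372 0.2   ]
t 2.8 p [0.4316 0.0432 0.2012] toolx [ 0.951  0.309 -0.   ] z [-0. -0. -1.] q [ 0.58 -0.13 -0.68  1.97 -0.08  1.27 -1.33] w 0.0846 F [ 0.1 -0.2 -0. ]
[0.429 0.047 0.11 ] tool delta [-0.0013 -0.0045  0.0912] rows@45mm 3
```

>>> {"api": "move_arm", "payload": {"steps": [[0.085,-0.001,-0.002,0.03,0,0,0],[0.085,0,0,0.03,0,0,0],[0.085,0,0,0.03,0,0,0],[0.085,0,0,0.017,0,0,0],[0.085,0,0,0.017,0,0,0],[0.085,0,0,0,0,0,0],[0.06,0,0,0,0,0,0],[0.045,0,0,0,0,0,0],[0.045,0,0,0,0,0,0]], "newtons": 25}}

```text
clock: 3.65
tcp_pos: [0.4308, 0.046, 0.0783]
tool_rot: [0.988, 0.157, 0.001, 0.0]
contact_force: [-0.2, 0.3, 0.8]
grip_width: 0.531
gripper_force: 0.0
```

```bash
python3 d.py .43 .045 .0765;  python3 - <<'E'
from h import *
s=read_camera("side")
a=cv2.resize(s["img"][170:250,260:360,::-1],None,fx=7,fy=7,interpolation=cv2.INTER_CUBIC);cv2.imwrite("pics/m2.png",a)
E
```

```text
t 3.6 p [0.4308 0.046  0.0783] toolx [0.95  0.311 0.002] z [ 0.002 -0.    -1.   ] q [ 0.56  0.03 -0.72  2.12  0.03  0.99 -1.44] w 0.0453 F [-0.2  0.3  0.8]
[0.43   0.045  0.0765] tool delta [-0.0011  0.0007  0.0018] rows@45mm 1
```

View pics/m2.png

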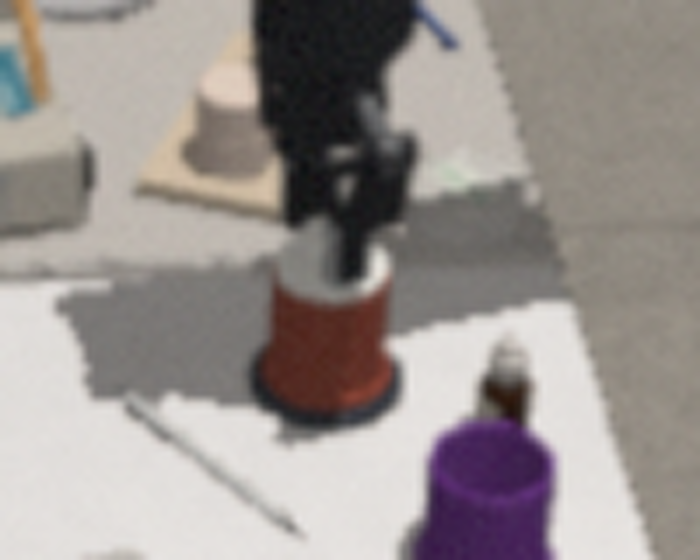

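The fingers straddle the neck just above the flange (near finger at (350,270)). Closing now.

>>> {"api": "move_arm", "payload": {"steps": [[0.045,0,0,0.0012,0,0,0],[0.038,0,0,0,0,0,0],[0.034,0,0,0,0,0,0],[0.03,0,0,0,0,0,0],[0.025,0,0,0,0,0,0],[0.025,0,0,0,0,0,0],[0.025,0,0,0,0,0,0],[0.025,0,0,0,0,0,0]]}}

```text
clock: 4.5
tcp_pos: [0.4301, 0.0462, 0.0764]
tool_rot: [0.987, 0.158, 0.0, 0.0]
contact_force: [-1.7, -1.2, 4.6]
grip_width: 0.395
gripper_force: 24.7
```

```bash
python3 d.py
```

```text
t 4.5 p [0.4301 0.0462 0.0764] toolx [ 0.95   0.312 -0.   ] z [ 0. -0. -1.] q [ 0.56  0.04 -0.73  2.12  0.03  0.99 -1.44] w 0.0338 F [-1.7 -1.2  4.6]
```

>>> {"api": "move_arm", "payload": {"steps": [[0.025,0,0,-0.01,0,0,0],[0.025,0,0,-0.02,0,0,0],[0.025,0,0,-0.03,0,0,0],[0.025,0,0,-0.03,0,0,0],[0.025,0,0,0,0,0,0]], "newtons": 35}}

```text
clock: 5.0
tcp_pos: [0.4328, 0.0467, 0.1701]
tool_rot: [0.987, 0.158, 0.004, 0.001]
contact_force: [0.9, 1.1, -0.3]
grip_width: 0.384
gripper_force: 34.8
```

```bash
python3 d.py .49 .2547 .13;  python3 - <<'E'
from h import *
s=read_camera("side")
a=cv2.resize(s["img"][140:240,260:360,::-1],None,fx=6,fy=6,interpolation=cv2.INTER_CUBIC);cv2.imwrite("pics/m3.png",a)
E
```

```text
t 5.0 p [0.4328 0.0467 0.1701] toolx [0.95  0.312 0.007] z [ 0.008 -0.001 -1.   ] q [ 0.58 -0.1  -0.7   2.02 -0.07  1.19 -1.35] w 0.0328 F [ 0.9  1.1 -0.3]
[0.49   0.2547 0.13  ] tool delta [ 0.1189 -0.18    0.0404] rows@45mm 5
```

View pics/m3.png

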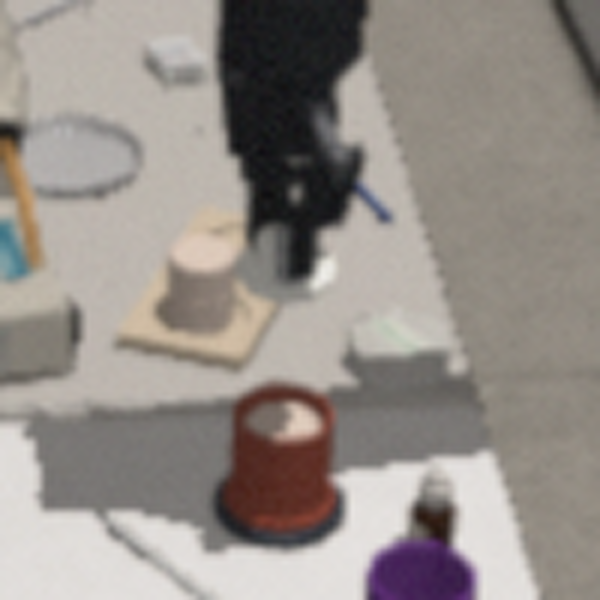

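The gauge is held, well centred (flange centre (291,275)), and the cylinder and sleeve stayed put. On to the post.

>>> {"api": "move_arm", "payload": {"steps": [[0.025,0.02,-0.03,0.0,0,0,0],[0.025,0.02,-0.03,0.0,0,0,0],[0.025,0.02,-0.03,0.01,0,0,0],[0.025,0.02,-0.03,0.01,0,0,0],[0.025,0.02,-0.03,0.01,0,0,0],[0.025,0.0189,-0.03,0.01,0,0,0],[0.025,0,0,0,0,0,0],[0.025,0,0,0,0,0,0]]}}

```text
clock: 5.85
tcp_pos: [0.4854, 0.2549, 0.1245]
tool_rot: [0.987, 0.159, -0.002, -0.0]
contact_force: [-0.1, -0.7, -0.9]
grip_width: 0.383
gripper_force: 35.0
```

```bash
python3 d.py .49 .2547 .085;  python3 - <<'E'
from h import *
s=read_camera("side");t=read_camera("top")
a=cv2.resize(s["img"][190:290,250:350,::-1],None,fx=6,fy=6,interpolation=cv2.INTER_CUBIC);cv2.imwrite("pics/m4.png",a)
E
```

```text
t 5.8 p [0.4854 0.2549 0.1245] toolx [ 0.949  0.314 -0.003] z [-0.004 -0.    -1.   ] q [ 0.24  0.3  -0.89  1.81  0.25  1.15 -1.98] w 0.0327 F [-0.1 -0.7 -0.9]
[0.49   0.2547 0.085 ] tool delta [0.0044 0.0017 0.0394] rows@45mm 1
```

View pics/m4.png

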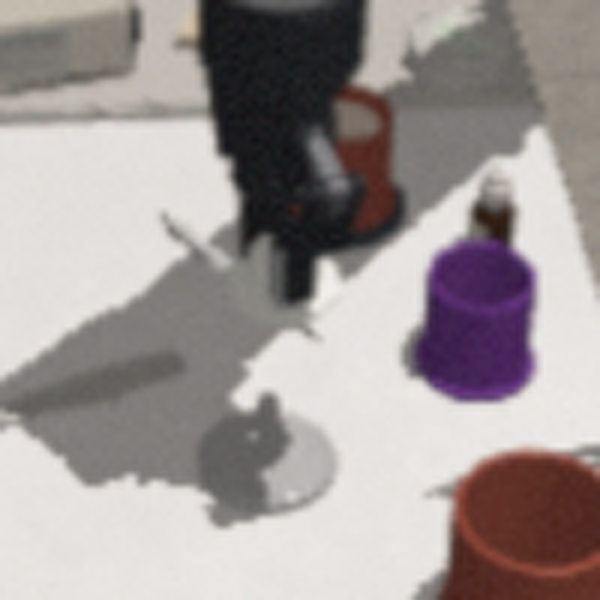

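```bash
python3 - <<'E'
from h import *
s=read_camera("side")
p=(proj(s,[[.4854,.2549,.121],[.49,.2547,.048],[.49,.2547,.008],[.495,.2547,.048],[.49,.2597,.008]])-[250,190]+.5)*6-.5
print(p.round(0))
E
```

```text
[[276. 282.]
 [264. 394.]
 [263. 452.]
 [254. 395.]
 [264. 459.]]
```

Gauge flange at about (284,285) and post tip at (268,395). Both have nearly the same offset from their projections, so I need about +6 mm in x. Correcting and lowering in stages.

>>> {"api": "move_arm", "payload": {"steps": [[0.025,0.003,0.001,0.02,0,0,0],[0.025,0.003,0,0.02,0,0,0],[0.025,0,0,0.01,0,0,0],[0.025,0,0,0,0,0,0],[0.025,0,0,0,0,0,0]]}}

```text
clock: 6.5
tcp_pos: [0.4931, 0.2549, 0.0767]
tool_rot: [0.988, 0.157, 0.0, 0.0]
contact_force: [-0.1, -0.3, -0.5]
grip_width: 0.383
gripper_force: 35.0
```

```bash
python3 d.py .4915 .255 .0215;  python3 - <<'E'
from h import *
s=read_camera("side");t=read_camera("top")
a=cv2.resize(s["img"][210:290,250:350,::-1],None,fx=7,fy=7,interpolation=cv2.INTER_CUBIC);cv2.imwrite("pics/m5.png",a)
E
```

```text
t 6.5 p [0.4931 0.2549 0.0767] toolx [0.95  0.311 0.001] z [ 0.001 -0.    -1.   ] q [ 0.21  0.37 -0.86  1.84  0.32  1.07 -2.03] w 0.0327 F [-0.1 -0.3 -0.5]
[0.4915 0.255  0.0215] tool delta [-0.0015 -0.0006  0.0552] rows@45mm 2
```

View pics/m5.png

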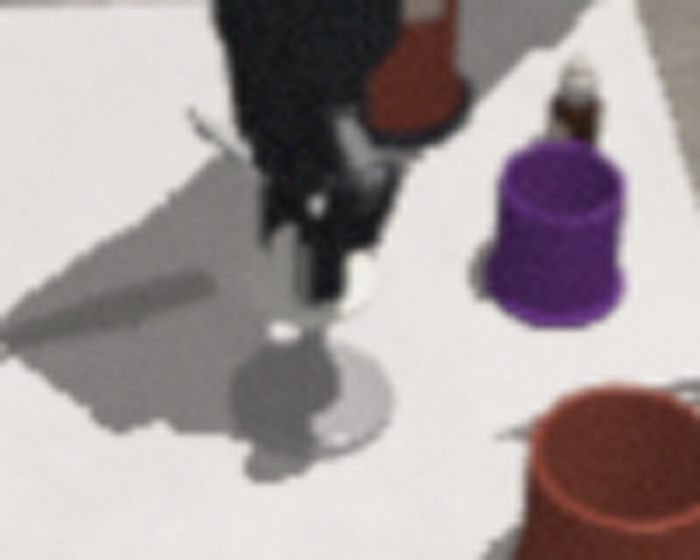

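The gauge (centre about 315) sits directly over the post foot (centre 312). Lowering.

>>> {"api": "move_arm", "payload": {"steps": [[0.025,-0.001,0,0.015,0,0,0],[0.025,0,0,0.015,0,0,0],[0.025,0,0,0.01,0,0,0],[0.025,0,0,0.007,0,0,0],[0.025,0,0,0.004,0,0,0],[0.025,0,0,0,0,0,0],[0.025,0,0,0,0,0,0]]}}

```text
clock: 7.3
tcp_pos: [0.4921, 0.2552, 0.0252]
tool_rot: [0.987, 0.158, 0.0, -0.0]
contact_force: [-0.1, 0.8, -0.5]
grip_width: 0.389
gripper_force: 35.0
```

```bash
python3 d.py
```

```text
t 7.3 p [0.4921 0.2552 0.0252] toolx [0.95  0.312 0.   ] z [ 0.  0. -1.] q [ 0.17  0.44 -0.82  1.88  0.38  0.98 -2.07] w 0.0333 F [-0.1  0.8 -0.5]
```

>>> {"api": "move_arm", "payload": {"steps": [[0.025,0,0,0.0025,0,0,0],[0.025,0,0,0.001,0,0,0],[0.025,0,0,0.001,0,0,0],[0.025,0,0,0,0,0,0],[0.045,0,0,0,0,0,0],[0.06,0,0,0,0,0,0],[0.06,0,0,0,0,0,0],[0.06,0,0,-0.015,0,0,0],[0.06,0,0,-0.025,0,0,0],[0.085,0,0,-0.03,0,0,0],[0.085,0,0,-0.04,0,0,0],[0.085,0,0,0,0,0,0]]}}

```text
clock: 8.5
tcp_pos: [0.4951, 0.2574, 0.137]
tool_rot: [0.987, 0.158, 0.005, -0.001]
contact_force: [-0.2, 0.4, -0.2]
grip_width: 0.999
gripper_force: 0.0
```

```bash
python3 d.py .430 .0465 .13;  python3 - <<'E'
from h import *
s=read_camera("side");t=read_camera("top")
# white gauge flange/neck check by projection for seated gauge
im=s["img"][210:290,250:350,::-1]
a=cv2.resize(im,None,fx=4,fy=4,interpolation=cv2.INTER_CUBIC)
b=cv2.resize(s["img"][175:255,255:355,::-1],None,fx=4,fy=4,interpolation=cv2.INTER_CUBIC)
cv2.imwrite("pics/m6.png",np.hstack([a,b]))
E
```

```text
t 8.5 p [0.4951 0.2574 0.137 ] toolx [0.95  0.312 0.01 ] z [ 0.01   0.004 -1.   ] q [ 0.25  0.3  -0.89  1.79  0.26  1.17 -1.98] w 0.0853 F [-0.2  0.4 -0.2]
[0.43   0.0465 0.13  ] tool delta [-0.1277  0.1801  0.0056] rows@45mm 5
```

View pics/m6.png

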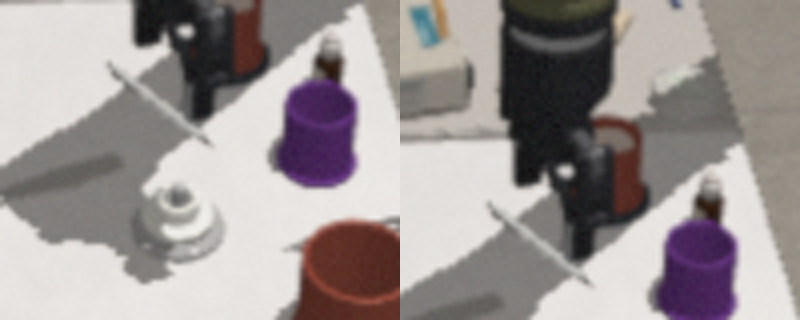

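The gauge is seated level on the foot, centred at (178,225) against the foot centre (179). Back to the stack for the sleeve.

>>> {"api": "move_arm", "payload": {"steps": [[0.085,-0.0213,0.03,0,0,0,0],[0.085,-0.0213,0.03,0,0,0,0],[0.085,-0.0213,0.03,0,0,0,0],[0.085,-0.0213,0.03,0,0,0,0],[0.085,-0.0213,0.03,0,0,0,0],[0.085,-0.0213,0.03,0,0,0,0],[0.085,0,0,0,0,0,0],[0.085,0,0,0,0,0,0]]}}

```text
clock: 9.4
tcp_pos: [0.4259, 0.0434, 0.1301]
tool_rot: [0.988, 0.157, -0.001, 0.0]
contact_force: [-0.8, -0.4, -0.4]
grip_width: 0.994
gripper_force: 0.0
```

```bash
python3 d.py .431 .0465 .04;  python3 - <<'E'
from h import *
s=read_camera("side")
print(proj(s,[[.431,.0465,.008],[.431,.0465,.07],[.436,.0465,.07]]).round(1))
hsv=cv2.cvtColor(s["img"],cv2.COLOR_RGB2HSV);m=((hsv[...,0]<9)|(hsv[...,0]>172))&(hsv[...,1]>110);m[:,:285]=0;m[240:]=0;m[:190]=0;m[:,325:]=0
for v in range(195,232,3):
    u=np.where(m[v])[0]
    if len(u):print(v,u.min(),u.max(),(u.min()+u.max())/2)
E
```

```text
t 9.4 p [0.4259 0.0434 0.1301] toolx [ 0.951  0.309 -0.001] z [-0.001 -0.    -1.   ] q [ 0.66 -0.06 -0.79  2.07 -0.05  1.11 -1.36] w 0.0849 F [-0.8 -0.4 -0.4]
[0.431  0.0465 0.04  ] tool delta [ 0.0059 -0.0014  0.0901] rows@45mm 3
[[305.  222.5]
 [305.7 208.1]
 [304.2 208.1]]
207 300 314 307.0
210 299 314 306.5
213 299 314 306.5
216 299 314 306.5
219 299 313 306.0
222 297 315 306.0
225 299 314 306.5
```

>>> {"api": "move_arm", "payload": {"steps": [[0.085,0.006,-0.002,0.02,0,0,0],[0.085,0,0,0.025,0,0,0],[0.085,0,0,0.02,0,0,0],[0.085,0,0,0.015,0,0,0],[0.085,0,0,0.01,0,0,0],[0.085,0,0,0,0,0,0],[0.07,0,0,0,0,0,0],[0.064,0,0,0,0,0,0],[0.06,0,0,0,0,0,0],[0.056,0,0,0,0,0,0],[0.05,0,0,0,0,0,0],[0.05,0,0,0,0,0,0]], "newtons": 25}}

```text
clock: 10.65
tcp_pos: [0.4324, 0.0477, 0.0416]
tool_rot: [0.988, 0.158, 0.001, 0.0]
contact_force: [-0.6, -0.4, 5.9]
grip_width: 0.67
gripper_force: 25.9
```

```bash
python3 d.py
```

```text
t 10.7 p [0.4324 0.0477 0.0416] toolx [0.95  0.311 0.001] z [ 0.001 -0.001 -1.   ] q [ 0.62  0.12 -0.81  2.15  0.11  0.92 -1.51] w 0.0572 F [-0.6 -0.4  5.9]
```

>>> {"api": "move_arm", "payload": {"steps": [[0.05,0,0,-0.005,0,0,0],[0.05,0,0,-0.01,0,0,0],[0.05,0,0,-0.01,0,0,0],[0.05,0,0,-0.012,0,0,0],[0.05,0,0,-0.012,0,0,0],[0.05,0,0,-0.012,0,0,0],[0.05,0,0,-0.012,0,0,0],[0.05,0,0,-0.012,0,0,0],[0.05,0,0,-0.012,0,0,0],[0.05,0,0,-0.012,0,0,0],[0.05,0,0,0,0,0,0]], "newtons": 35}}

```text
clock: 11.75
tcp_pos: [0.4329, 0.0479, 0.1514]
tool_rot: [0.987, 0.158, 0.002, 0.001]
contact_force: [0.2, 0.7, -0.3]
grip_width: 0.665
gripper_force: 36.9
```

```bash
python3 d.py .532 .43 .15; python3 - <<'E'
from h import *
s=read_camera("side")
hsv=cv2.cvtColor(s["img"],cv2.COLOR_RGB2HSV);m=((hsv[...,0]<9)|(hsv[...,0]>172))&(hsv[...,1]>110);m[:,:280]=0;m[240:]=0;m[:,330:]=0
vv,uu=np.where(m);print("red rows",vv.min(),vv.max())
print(proj(s,[[.431,.0465,.008],[.431,.0465,.11],[.431,.0465,.172]]).round(1))
for v in range(vv.min(),vv.max()+1,4):
    u=np.where(m[v])[0]
    if len(u):print(v,u.min(),u.max(),(u.min()+u.max())/2)
cv2.imwrite("pics/n1.png",s["img"][:,:,::-1])
# where is the cylinder: pale pixels 
print(s["img"][200:235:3,306])
E
```

```text
t 11.8 p [0.4329 0.0479 0.1514] toolx [0.95  0.311 0.003] z [ 0.003 -0.001 -1.   ] q [ 0.66 -0.08 -0.79  2.04 -0.06  1.16 -1.36] w 0.0568 F [ 0.2  0.7 -0.3]
[0.532 0.43  0.15 ] tool delta [ 0.2131 -0.3323  0.0015] rows@45mm 9
red rows 177 200
[[305.  222.5]
 [306.1 198.4]
 [306.7 182.6]]
177 303 306 304.5
181 300 307 303.5
185 300 315 307.5
189 300 315 307.5
193 299 315 307.0
197 299 316 307.5
[[ 83  42  31]
 [181 173 165]
 [135 129 123]
 [218 199 184]
 [128 116 108]
 [125 113 106]
 [123 112 105]
 [133 122 113]
 [130 118 110]
 [ 50  55  60]
 [ 70  70  73]
 [223 219 216]]
```

>>> {"api": "move_arm", "payload": {"steps": [[0.05,0.0213,-0.0332,0,0,0,0],[0.05,0.0213,-0.0332,0,0,0,0],[0.05,0.0213,-0.0332,0,0,0,0],[0.05,0.0213,-0.0332,0,0,0,0],[0.05,0.0213,-0.0332,0,0,0,0],[0.05,0.0213,-0.0332,0,0,0,0],[0.05,0.0213,-0.0332,0,0,0,0],[0.05,0.0213,-0.0332,0,0,0,0],[0.05,0.0213,-0.0332,0,0,0,0],[0.05,0.0213,-0.0332,0,0,0,0],[0.05,0,0,0,0,0,0],[0.05,0,0,0,0,0,0]]}}

```text
clock: 13.0
tcp_pos: [0.5293, 0.4306, 0.1478]
tool_rot: [0.987, 0.159, -0.002, 0.0]
contact_force: [0.8, -0.6, -0.7]
grip_width: 0.663
gripper_force: 37.1
```

```bash
cat > chk.py <<'E'
from h import *
s=read_camera("side");p=get_state()["tcp_pos"]
hsv=cv2.cvtColor(s["img"],cv2.COLOR_RGB2HSV);H,S,V=[hsv[...,i] for i in range(3)]
u,v=proj(s,[[.5325,.4297,.03]])[0].astype(int);x0,x1,y0,y1=u-35,u+35,v-90,v+40
def rows(m,n,st=3):
    m=m.copy();k=np.zeros_like(m);k[y0:y1,x0:x1]=1;m&=k.astype(bool);vv,uu=np.where(m);print(n,"rows",vv.min(),vv.max())
    for r in range(vv.min(),vv.max()+1,st):
        q=np.where(m[r])[0]
        if len(q):print(r,q.min(),q.max(),(q.min()+q.max())/2,end=" | ")
    print()
rows(((H<9)|(H>172))&(S>110)&(V>40),"red");rows((H>45)&(H<85)&(S>90),"green",2);rows((V<75)&(np.arange(420)[:,None]>v-25),"dark")
print("tcp",p.round(4),"proj sleeve bottom",proj(s,[[p[0],p[1],p[2]-.0336]]).round(1),"next foot",proj(s,[[.5325,.4297,.008],[.5375,.4297,.008],[.5325,.4347,.008]]).round(1))
E
python3 d.py .5335 .4297 .15;python3 chk.py
```

```text
t 13.0 p [0.5293 0.4306 0.1478] toolx [ 0.949  0.314 -0.003] z [-0.003 -0.001 -1.   ] q [-0.1   0.6  -0.89  1.44  0.46  1.33 -2.27] w 0.0566 F [ 0.8 -0.6 -0.7]
[0.5335 0.4297 0.15  ] tool delta [ 0.0037  0.0021 -0.0022] rows@45mm 1
red rows 259 292
259 285 288 286.5 | 262 277 281 279.0 | 265 276 283 279.5 | 268 276 284 280.0 | 271 276 285 280.5 | 274 277 284 280.5 | 277 276 297 286.5 | 280 276 297 286.5 | 283 275 299 287.0 | 286 276 298 287.0 | 289 278 296 287.0 | 292 285 290 287.5 | 
green rows 298 308
298 284 285 284.5 | 300 284 285 284.5 | 302 281 288 284.5 | 304 280 290 285.0 | 306 281 287 284.0 | 308 285 286 285.5 | 
dark rows 281 324
281 288 293 290.5 | 302 279 288 283.5 | 305 275 293 284.0 | 308 272 295 283.5 | 311 271 297 284.0 | 314 271 296 283.5 | 317 272 296 284.0 | 320 274 292 283.0 | 323 278 289 283.5 | 
tcp [0.5301 0.4291 0.1482] proj sleeve bottom [[284.3 283.4]] next foot [[283.3 311.2]
 [281.4 311.3]
 [283.4 312.7]]
```

```bash
python3 - <<'E'
from h import *
s=read_camera("side");p=get_state()["tcp_pos"]
# subpixel edges along row via gray gradient
g=s["img"].astype(float)
for r in (279,281,283,285):
    l=g[r,268:306];d=np.abs(np.diff(l.sum(1)));print(r,d.round(0).astype(int))
for r in (310,312,314):
    l=g[r,266:304];d=np.abs(np.diff(l.sum(1)));print(r,d.round(0).astype(int))
print(p,ray(s,(287,283.4),p[2]-.0336),ray(s,(283.8,311.2),.008),ray(s,(284.5,300),.045))
E
```

```text
279 [  2   1   2   3  16  40 130  31  10   2   7   3   2   5   2  15  57  28
  64  99  30   8   3   7  32  59   0   3  35 187 210  71  10   2   0   2
   3]
281 [  3   0  10  12  42 106  74  15   7  11   4  10   2   0   5  23  58  27
  72  99  11  11  12  12  46  52  15  12  21  80 187 176  45   7   1   1
   4]
283 [  7   4   3   4  40  96  88  22  21   7  15   7   5   9  14  22  24  57
   7  75  33   5  17   1  16   1   8   5  19  71 173 185  64   4   4   2
   4]
285 [  2   8   4   2  28  90  93   6   0  17  12   5   2   1   2  13  12  19
  11   5   4   0   8  15   5   1  15   2  53  62 180 180  25   2   8   0
   5]
310 [  7   6  11  47 147  79  13   4  13   9   8   1   3   8   1  10   4   2
   2  12   4   5  23  20  46   8  12   4   8   7  24 138 226 117   4   2
   2]
312 [  1   8   4  51 171  55   3   9   6   1   4  10   3  14  14   3   2   8
  14  10   1   8  42  37   9   3  13   6  11   5   1  58 265 175  12   0
   1]
314 [  1   2   4  54 153  74   3  17   4   1   6   7   6   6   9   3   5   4
   4  14  33  33   8   7  18   9  14   7  11   7   7  54 253 182   8   1
   4]
[0.53068728 0.42829289 0.14860287] [0.5233394  0.42999724 0.11500287] [0.53117111 0.42986927 0.008     ] [0.52894811 0.42309871 0.045     ]
```

>>> {"api": "move_arm", "payload": {"steps": [[0.05,0.005,0,0.01,0,0,0],[0.05,0,0,0.015,0,0,0],[0.05,0,0,0.015,0,0,0],[0.05,0,0,0,0,0,0],[0.05,0,0,0,0,0,0]]}}

```text
clock: 13.6
tcp_pos: [0.535, 0.4306, 0.1086]
tool_rot: [0.987, 0.158, -0.001, 0.0]
contact_force: [-0.1, -0.3, -0.9]
grip_width: 0.666
gripper_force: 37.1
```

```bash
cat > edge.py <<'E'
from h import *
s=read_camera("side");g=s["img"].astype(float).sum(2)
def edges(r,a,b,c,d):
    f=lambda lo,hi:(lambda w:(w*(np.arange(lo,hi)+.5)).sum()/w.sum())(np.clip(np.abs(np.diff(g[r,lo:hi+1]))-15,0,None))
    return f(a,b),f(c,d)
E
python3 - <<'E'
from edge import *
p=get_state()["tcp_pos"];print(p.round(4),proj(s,[[p[0],p[1],p[2]-.0336]]).round(1))
img=s["img"]
for r in range(284,326,2):
    d=np.abs(np.diff(g[r,262:312]));k=np.where(d>70)[0]+262.5;print(r,k[:3],k[-3:])
for r in (292,294,296):print(edges(r,268,278,293,304),end=" ")
for r in (311,313,315):print(edges(r,266,275,294,304),end=" ")
cv2.imwrite("pics/m7.png",np.hstack([cv2.resize(img[230:335,250:325,::-1],None,fx=5,fy=5,interpolation=cv2.INTER_CUBIC)]))
E
```

```text
[0.5353 0.4312 0.1095] [[282.3 294.5]]
284 [273.5 295.5 296.5] [295.5 296.5 297.5]
286 [273.5 285.5 295.5] [295.5 296.5 297.5]
288 [273.5 285.5 294.5] [294.5 295.5 296.5]
290 [272.5 273.5 285.5] [294.5 295.5 296.5]
292 [271.5 272.5 284.5] [295.5 296.5 297.5]
294 [271.5 272.5 285.5] [295.5 296.5 297.5]
296 [272.5 295.5 296.5] [295.5 296.5 297.5]
298 [272.5 273.5 295.5] [273.5 295.5 296.5]
300 [274.5 293.5 294.5] [293.5 294.5 295.5]
302 [276.5 277.5 287.5] [291.5 292.5 293.5]
304 [274.5 275.5 293.5] [293.5 294.5 295.5]
306 [272.5 273.5 295.5] [295.5 296.5 297.5]
308 [271.5 297.5 298.5] [271.5 297.5 298.5]
310 [270.5 271.5 297.5] [297.5 298.5 299.5]
312 [270.5 298.5 299.5] [270.5 298.5 299.5]
314 [270.5 298.5 299.5] [270.5 298.5 299.5]
316 [270.5 271.5 297.5] [297.5 298.5 299.5]
318 [262.5 271.5 272.5] [296.5 297.5 298.5]
320 [269.5 271.5 272.5] [295.5 296.5 297.5]
322 [272.5 273.5 275.5] [293.5 294.5 295.5]
324 [270.5 271.5 288.5] [289.5 290.5 291.5]
(np.float64(272.31182795698925), np.float64(296.5365296803653)) (np.float64(272.2403314917127), np.float64(296.60538116591925)) (np.float64(272.2944444444444), np.float64(296.4265402843602)) (np.float64(270.61607142857144), np.float64(298.72444444444443)) (np.float64(270.487012987013), np.float64(298.74384787472036)) (np.float64(270.61489361702127), np.float64(298.70581655480987))
```

```bash
python3 - <<'E'
from edge import *
p=get_state()["tcp_pos"]
for c in (278,281,288,291):
    print(c,s["img"][296:328,c].astype(int).tolist() if c in(281,288) else '')
z=p[2]-.0336
for y in (.4267,.4297,.4327):
    f=circ((.5300,y),.033,z,400);F=circ((.53,y),.039,0,400)
    print(y,"collar front",proj(s,f)[:,1].max(),"foot front",proj(s,F)[:,1].max())
E
```

```text
278 
281 [[88, 44, 33], [92, 46, 39], [89, 43, 35], [89, 43, 35], [86, 42, 35], [87, 46, 37], [89, 44, 34], [86, 48, 36], [43, 57, 37], [28, 60, 38], [26, 46, 37], [32, 40, 43], [47, 54, 59], [42, 46, 54], [32, 36, 41], [30, 37, 39], [45, 51, 54], [54, 59, 64], [32, 37, 41], [32, 36, 38], [34, 36, 40], [33, 38, 43], [31, 37, 39], [34, 38, 41], [33, 35, 41], [35, 39, 44], [34, 38, 40], [39, 41, 47], [76, 75, 77], [161, 157, 155], [231, 228, 225], [238, 235, 232]]
288 [[88, 45, 36], [91, 45, 37], [89, 44, 35], [93, 47, 38], [94, 46, 37], [112, 58, 49], [152, 81, 68], [108, 58, 46], [50, 60, 38], [30, 62, 40], [28, 46, 39], [31, 36, 40], [29, 35, 38], [29, 33, 36], [30, 33, 39], [31, 34, 37], [31, 36, 41], [35, 34, 43], [34, 36, 41], [36, 39, 44], [40, 45, 52], [50, 53, 61], [57, 61, 69], [56, 63, 70], [56, 61, 69], [62, 69, 75], [65, 70, 77], [55, 61, 66], [103, 101, 102], [192, 189, 186], [235, 232, 229], [238, 234, 232]]
291 
0.4267 collar front 302.86818745470896 foot front 323.98724414292326
0.4297 collar front 303.7935219369401 foot front 324.92305453877714
0.4327 collar front 304.72332875651824 foot front 325.86316336019405
```

View pics/m7.png

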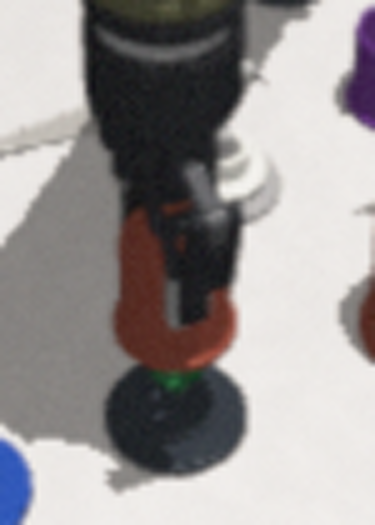

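The last picture shows the sleeve directly above the waiting base. Edge measurements put the collar centre at u≈284.4 against the foot's 284.6, and the front edges match in y. Nudging −1 mm and lowering gently.

>>> {"api": "move_arm", "payload": {"steps": [[0.05,-0.001,0,0.005,0,0,0],[0.05,0,0,0.008,0,0,0],[0.05,0,0,0.008,0,0,0],[0.05,0,0,0.008,0,0,0],[0.05,0,0,0.008,0,0,0],[0.05,0,0,0.008,0,0,0],[0.05,0,0,0.008,0,0,0],[0.05,0,0,0,0,0,0],[0.05,0,0,0,0,0,0]]}}

```text
clock: 14.6
tcp_pos: [0.5343, 0.4309, 0.0563]
tool_rot: [0.987, 0.158, -0.0, 0.0]
contact_force: [-0.5, -0.2, -1.5]
grip_width: 0.661
gripper_force: 37.1
```

```bash
python3 d.py; python3 - <<'E'
from edge import *
for r in (304,306,308,310,312,314,316,318):
    d=np.abs(np.diff(g[r,262:312]));k=np.where(d>50)[0]+262.5;print(r,k)
E
```

```text
t 14.6 p [0.5343 0.4309 0.0563] toolx [ 0.95   0.312 -0.   ] z [-0. -0. -1.] q [-0.13  0.68 -0.84  1.51  0.53  1.19 -2.31] w 0.0565 F [-0.5 -0.2 -1.5]
304 [272.5 273.5 282.5 283.5 285.5 291.5 294.5 295.5 296.5]
306 [272.5 273.5 283.5 285.5 290.5 295.5 296.5 297.5]
308 [270.5 271.5 282.5 283.5 285.5 297.5 298.5]
310 [270.5 271.5 294.5 297.5 298.5 299.5]
312 [270.5 271.5 297.5 298.5 299.5]
314 [270.5 271.5 293.5 297.5 298.5 299.5]
316 [270.5 271.5 286.5 291.5 297.5 298.5 299.5]
318 [264.5 271.5 272.5 296.5 297.5 298.5]
```

>>> {"api": "move_arm", "payload": {"steps": [[0.05,0,0,0.004,0,0,0],[0.05,0,0,0.004,0,0,0],[0.05,0,0,0.003,0,0,0],[0.05,0,0,0.002,0,0,0],[0.05,0,0,0,0,0,0],[0.05,0,0,0,0,0,0]]}}

```text
clock: 15.25
tcp_pos: [0.5344, 0.4309, 0.0435]
tool_rot: [0.987, 0.158, -0.0, 0.0]
contact_force: [0.3, 0.4, -0.5]
grip_width: 0.663
gripper_force: 37.1
```

>>> {"api": "move_arm", "payload": {"steps": [[0.05,0,0,0.001,0,0,0],[0.05,0,0,0.001,0,0,0],[0.05,0,0,0,0,0,0]]}}

```text
clock: 15.55
tcp_pos: [0.5345, 0.431, 0.0419]
tool_rot: [0.987, 0.158, 0.0, -0.0]
contact_force: [-0.9, -0.3, 1.3]
grip_width: 0.663
gripper_force: 37.2
```

>>> {"api": "move_arm", "payload": {"steps": [[0.057,0,0,0,0,0,0],[0.062,0,0,0,0,0,0],[0.07,0,0,0,0,0,0],[0.085,0,0,0,0,0,0],[0.085,0,0,0,0,0,0],[0.085,0,0,-0.01,0,0,0],[0.085,0,0,-0.03,0,0,0],[0.085,0,0,-0.03,0,0,0],[0.085,0,0,-0.03,0,0,0],[0.085,0,0,-0.01,0,0,0],[0.085,0,0,0,0,0,0]]}}

```text
clock: 16.65
tcp_pos: [0.5351, 0.4319, 0.1539]
tool_rot: [0.987, 0.158, 0.002, -0.001]
contact_force: [0.3, 0.0, 0.4]
grip_width: 0.995
gripper_force: 0.0
```

```bash
python3 d.py .4298 .0467 .14; python3 - <<'E'
from edge import *
img=s["img"].astype(int)
for r in range(288,324,3):
    d=np.abs(np.diff(g[r,262:312]));k=np.where(d>50)[0]+262.5;print(r,k)
for n,R_,z in(("rim",.029,.07),("collar",.033,.008),("foot",.039,0)):
    P=proj(s,circ((.5293,.4297),R_,z,400));print(n,P.min(0).round(1),P.max(0).round(1))
print(img[284:330:1,284,0])
E
```

```text
t 16.6 p [0.5351 0.4319 0.1539] toolx [0.95  0.312 0.004] z [ 0.003  0.002 -1.   ] q [-0.11  0.6  -0.89  1.42  0.47  1.34 -2.27] w 0.085 F [0.3 0.  0.4]
[0.4298 0.0467 0.14  ] tool delta [-0.2201  0.3333  0.0127] rows@45mm 9
288 [274.5 275.5 280.5 282.5 288.5]
291 [273.5 274.5 275.5 276.5 277.5 291.5 292.5 293.5 294.5]
294 [271.5 272.5 273.5 274.5 275.5 293.5 294.5 295.5 296.5]
297 [269.5 270.5 273.5 274.5 275.5 293.5 294.5 295.5 296.5]
300 [273.5 274.5 294.5 295.5 296.5]
303 [273.5 274.5 291.5 294.5 295.5 296.5]
306 [272.5 273.5 295.5 296.5 297.5]
309 [270.5 271.5 297.5 298.5 299.5]
312 [269.5 270.5 298.5 299.5]
315 [270.5 271.5 295.5 297.5 298.5 299.5]
318 [264.5 265.5 271.5 272.5 296.5 297.5 298.5]
321 [266.5 269.5 273.5 274.5 294.5 295.5 296.5]
rim [273.4 287.2] [295.8 304.2]
collar [272.2 301.6] [296.8 321.1]
foot [270.  301.9] [298.9 324.9]
[237 238 238 235 189 118  98  99  97  97  98  98  87  64  51  50  33  34
  36  57 116  96  92  90  92  93  94  97  95  96  96  93  96  97 107 141
 141  82  56  68  84 170 233 238 237 237]
```

Sleeve seated: rim top row about 288, collar front about 320, against projected 287 and 321. Back for the cylinder.

>>> {"api": "move_arm", "payload": {"steps": [[0.085,-0.022,0.0333,0,0,0,0],[0.085,-0.022,0.0333,0,0,0,0],[0.085,-0.022,0.0333,0,0,0,0],[0.085,-0.022,0.0333,0,0,0,0],[0.085,-0.022,0.0333,0,0,0,0],[0.085,-0.022,0.0333,0,0,0,0],[0.085,-0.022,0.0333,0,0,0,0],[0.085,-0.022,0.0333,0,0,0,0],[0.085,-0.022,0.0333,0,0,0,0],[0.085,-0.022,0.0333,0.005,0,0,0],[0.085,0,0,0,0,0,0],[0.085,0,0,0,0,0,0]]}}

```text
clock: 17.9
tcp_pos: [0.428, 0.0448, 0.1454]
tool_rot: [0.988, 0.156, -0.001, -0.0]
contact_force: [0.2, 0.8, -0.1]
grip_width: 0.997
gripper_force: 0.0
```

```bash
python3 d.py .4295 .0467 .14; python3 - <<'E'
from edge import *
for r in range(206,236,2):
    d=np.abs(np.diff(g[r,288:328]));k=np.where(d>45)[0]+288.5;print(r,k)
for n,R_,z in(("top",.022,.062),("foot",.039,0)):
    P=proj(s,circ((.4290,.0465),R_,z,400));print(n,P.min(0).round(1),P.max(0).round(1))
E
```

```text
t 17.9 p [0.428  0.0448 0.1454] toolx [ 0.951  0.308 -0.002] z [-0.002 -0.    -1.   ] q [ 0.77 -0.08 -0.89  2.05 -0.07  1.15 -1.34] w 0.0851 F [ 0.2  0.8 -0.1]
[0.4295 0.0467 0.14  ] tool delta [ 0.002  -0.0014  0.0054] rows@45mm 1
206 [296.5]
208 [304.5 305.5 310.5 311.5 312.5]
210 [304.5 305.5 312.5 313.5]
212 [303.5 305.5 306.5 311.5 312.5 313.5]
214 [305.5 306.5]
216 []
218 [297.5 300.5 319.5 320.5]
220 [295.5 296.5 299.5 300.5 312.5 314.5 315.5 316.5]
222 [294.5 295.5 299.5 300.5 311.5 312.5 315.5 316.5 317.5]
224 [294.5 295.5 300.5 301.5 310.5 311.5 316.5 317.5]
226 [288.5 289.5 295.5 296.5 304.5 315.5 316.5 317.5 326.5]
228 [292.5 293.5 296.5 297.5 298.5 305.5 314.5 315.5 316.5 326.5]
230 [293.5 294.5 295.5 296.5 300.5 301.5 310.5 311.5 312.5 313.5 314.5 324.5
 325.5 326.5]
232 [295.5 296.5 305.5 306.5 321.5 322.5 323.5]
234 [288.5 320.5 321.5 322.5]
top [299.7 206.2] [312.6 213.8]
foot [294.4 217.6] [316.7 231.3]
```

>>> {"api": "move_arm", "payload": {"steps": [[0.085,0.0005,-0.0015,0.02,0,0,0],[0.085,0,0,0.025,0,0,0],[0.085,0,0,0.025,0,0,0],[0.085,0,0,0.02,0,0,0],[0.085,0,0,0.015,0,0,0],[0.085,0,0,0.01,0,0,0],[0.065,0,0,0,0,0,0],[0.052,0,0,0,0,0,0],[0.047,0,0,0,0,0,0],[0.043,0,0,0,0,0,0],[0.036,0,0,0,0,0,0],[0.036,0,0,0,0,0,0]], "newtons": 40}}

```text
clock: 19.15
tcp_pos: [0.4301, 0.0475, 0.0327]
tool_rot: [0.987, 0.158, 0.001, 0.001]
contact_force: [-1.0, 0.5, 5.9]
grip_width: 0.503
gripper_force: 39.9
```

```bash
python3 d.py
```

```text
t 19.1 p [0.4301 0.0475 0.0327] toolx [0.95  0.311 0.002] z [ 0.002 -0.001 -1.   ] q [ 0.72  0.15 -0.92  2.16  0.15  0.9  -1.55] w 0.0429 F [-1.   0.5  5.9]
```

>>> {"api": "move_arm", "payload": {"steps": [[0.036,0,0,0,0,0,0],[0.036,0,0,-0.005,0,0,0],[0.036,0,0,-0.01,0,0,0],[0.036,0,0,-0.01,0,0,0],[0.036,0,0,-0.012,0,0,0],[0.036,0,0,-0.02,0,0,0],[0.036,0,0,-0.025,0,0,0],[0.036,0,0,-0.025,0,0,0],[0.036,0,0,0,0,0,0]], "newtons": 60}}

```text
clock: 20.05
tcp_pos: [0.4317, 0.0478, 0.1424]
tool_rot: [0.987, 0.158, 0.003, 0.002]
contact_force: [0.7, -0.5, -0.5]
grip_width: 0.492
gripper_force: 61.0
```

```bash
python3 d.py .465 -.09 .135 .425 -.223 .135; python3 - <<'E'
from edge import *
for r in range(190,236,3):
    d=np.abs(np.diff(g[r,285:330]));k=np.where(d>45)[0]+285.5;print(r,k,s["img"][r,306])
E
```

```text
t 20.1 p [0.4317 0.0478 0.1424] toolx [0.95  0.312 0.006] z [ 0.007 -0.002 -1.   ] q [ 0.79 -0.08 -0.92  2.05 -0.06  1.13 -1.35] w 0.042 F [ 0.7 -0.5 -0.5]
[ 0.465 -0.09   0.135] tool delta [-0.0114  0.1412  0.0079] rows@45mm 4
[ 0.425 -0.223  0.135] tool delta [-0.0794  0.1139 -0.    ] rows@45mm 4
190 [285.5 286.5 300.5 308.5 311.5 312.5 313.5 314.5] [100  94  88]
193 [285.5 286.5 297.5 298.5 300.5 307.5 308.5 311.5 312.5 313.5 314.5] [98 93 88]
196 [300.5 301.5 313.5 318.5] [122 112 104]
199 [288.5 301.5 316.5 317.5 319.5 320.5 321.5 325.5] [153 146 138]
202 [317.5 318.5] [192 184 178]
205 [319.5] [181 177 168]
208 [298.5] [113 109 106]
211 [] [120 118 115]
214 [] [123 120 118]
217 [299.5 311.5] [60 60 63]
220 [295.5 296.5 297.5 313.5 314.5 315.5 316.5 328.5] [33 36 40]
223 [294.5 295.5 316.5 317.5 327.5 328.5] [50 55 64]
226 [285.5 286.5 295.5 296.5 315.5 316.5 317.5 326.5 327.5 328.5] [54 59 64]
229 [295.5 296.5 297.5 298.5 299.5 300.5 313.5 314.5 315.5 324.5 325.5 326.5
 327.5] [66 70 76]
232 [285.5 295.5 296.5 297.5 298.5 321.5 322.5 323.5] [209 203 199]
235 [286.5 287.5 288.5 319.5 320.5 321.5 322.5] [226 223 220]
```

>>> {"api": "move_arm", "payload": {"steps": [[0.036,-0.003,0.0353,0.002,0,0,0],[0.036,-0.003,0.0353,0.002,0,0,0],[0.036,-0.003,0.0353,0.002,0,0,0],[0.036,-0.0024,0.0353,0.002,0,0,0],[0.036,-0.0195,0.0285,0,0,0,0],[0.036,-0.0195,0.0285,0,0,0,0],[0.036,-0.0195,0.0285,0,0,0,0],[0.036,-0.0195,0.0285,0,0,0,0],[0.036,0,0,0,0,0,0],[0.036,0,0,0,0,0,0]]}}

```text
clock: 21.1
tcp_pos: [0.4228, -0.2229, 0.1297]
tool_rot: [0.988, 0.157, -0.001, -0.001]
contact_force: [-0.1, -0.1, -0.4]
grip_width: 0.5
gripper_force: 61.1
```

```bash
python3 d.py .426 -.222 .1; python3 - <<'E'
from edge import *
p=get_state()["tcp_pos"]
print("cyl bottom proj",proj(s,circ((p[0],p[1]),.022,p[2]-.0207)).min(0),proj(s,circ((p[0],p[1]),.022,p[2]-.0207)).max(0))
print("cyl mid",proj(s,[[p[0],p[1],p[2]]]))
P=proj(s,circ((.4234,-.223),.03,.012));print("well",P.min(0),P.max(0))
P=proj(s,circ((.4588,-.1462),.022,.058));print("other top",P.min(0),P.max(0))
for r in range(148,190,2):
    d=np.abs(np.diff(g[r,275:330]));k=np.where(d>35)[0]+275.5;print(r,k)
cv2.imwrite("pics/n2.png",s["img"][:,:,::-1])
E
```

```text
t 21.1 p [ 0.4228 -0.2229  0.1297] toolx [ 0.951  0.31  -0.001] z [-0.001  0.002 -1.   ] q [ 1.06  0.07 -0.65  1.97  0.05  1.12 -0.86] w 0.0427 F [-0.1 -0.1 -0.4]
[ 0.426 -0.222  0.1  ] tool delta [0.0034 0.0002 0.0297] rows@45mm 1
cyl bottom proj [294.52408096 157.17844355] [305.80036132 162.60377251]
cyl mid [[300.30075626 155.13749709]]
well [292.07868578 177.08896397] [306.9006963  184.88167229]
other top [286.81351487 178.52975393] [298.33982019 184.60814738]
148 [283.5 284.5 285.5 294.5 295.5 299.5 300.5 301.5 308.5 309.5 310.5 319.5
 320.5]
150 [282.5 283.5 285.5 286.5 294.5 295.5 300.5 301.5 302.5 305.5 306.5 307.5
 308.5 309.5 320.5 321.5]
152 [283.5 284.5 285.5 286.5 287.5 288.5 293.5 295.5 300.5 301.5 302.5 305.5
 306.5 307.5 321.5 322.5]
154 [286.5 295.5 296.5 300.5 301.5 302.5 304.5 305.5 306.5 307.5 321.5 322.5]
156 [294.5 295.5 296.5 300.5 301.5 302.5 304.5 305.5 306.5 307.5 322.5 323.5]
158 [294.5 295.5 296.5 306.5 307.5 323.5 324.5]
160 [294.5 295.5 296.5 305.5 306.5 307.5 323.5 324.5]
162 [281.5 282.5 304.5 324.5 325.5]
164 [280.5 281.5 282.5 283.5 313.5 325.5 326.5]
166 [281.5 283.5 313.5 314.5 315.5 316.5 317.5 325.5 326.5]
168 [282.5 314.5 315.5 316.5 317.5 318.5 326.5 327.5]
170 [275.5 281.5 282.5 316.5 317.5 318.5 319.5 320.5 326.5 327.5]
172 [279.5 283.5 318.5 319.5 320.5 321.5 322.5 327.5 328.5]
174 [286.5 287.5 289.5 290.5 295.5 320.5 321.5 322.5 323.5 324.5 328.5]
176 [321.5 322.5 324.5 325.5 328.5]
178 [313.5 314.5]
180 [287.5 288.5 289.5 296.5 297.5 298.5 319.5 320.5 325.5 326.5]
182 [286.5 287.5 288.5 297.5 298.5 299.5]
184 [278.5 279.5 281.5 282.5 283.5 285.5 286.5 287.5 289.5 290.5 296.5 297.5
 298.5]
186 [286.5 287.5 288.5 298.5 299.5 307.5 308.5]
188 [286.5 287.5 298.5 299.5 305.5 306.5 307.5]
```

>>> {"api": "move_arm", "payload": {"steps": [[0.036,0.003,0,0.015,0,0,0],[0.036,0,0,0.02,0,0,0],[0.036,0,0,0.02,0,0,0],[0.036,0,0,0.015,0,0,0],[0.036,0,0,0.01,0,0,0],[0.036,0,0,0.006,0,0,0],[0.036,0,0,0,0,0,0],[0.036,0,0,0,0,0,0]]}}

```text
clock: 21.95
tcp_pos: [0.4271, -0.2218, 0.0451]
tool_rot: [0.987, 0.158, 0.0, 0.0]
contact_force: [0.7, -0.6, -1.6]
grip_width: 0.497
gripper_force: 61.1
```

```bash
python3 d.py .4255 -.2222 .0292
```

```text
t 21.9 p [ 0.4271 -0.2218  0.0451] toolx [0.95  0.312 0.001] z [ 0.001 -0.    -1.   ] q [ 1.03  0.2  -0.64  2.04  0.15  0.94 -0.95] w 0.0425 F [ 0.7 -0.6 -1.6]
[ 0.4255 -0.2222  0.0292] tool delta [-0.0016 -0.0001  0.0159] rows@45mm 1
```

>>> {"api": "move_arm", "payload": {"steps": [[0.036,-0.0015,0,0.005,0,0,0],[0.036,0,0,0.005,0,0,0],[0.036,0,0,0.003,0,0,0],[0.036,0,0,0.0015,0,0,0],[0.036,0,0,0,0,0,0]]}}

```text
clock: 22.45
tcp_pos: [0.4249, -0.2223, 0.0298]
tool_rot: [0.987, 0.158, -0.0, -0.0]
contact_force: [0.2, -0.4, -1.6]
grip_width: 0.495
gripper_force: 61.1
```

>>> {"api": "move_arm", "payload": {"steps": [[0.036,0,0,0.001,0,0,0],[0.036,0,0,0.001,0,0,0],[0.036,0,0,0,0,0,0]]}}

```text
clock: 22.75
tcp_pos: [0.4253, -0.2225, 0.0288]
tool_rot: [0.987, 0.158, -0.0, 0.0]
contact_force: [-2.3, 1.3, 5.9]
grip_width: 0.497
gripper_force: 61.7
```

>>> {"api": "move_arm", "payload": {"steps": [[0.044,0,0,0,0,0,0],[0.05,0,0,0,0,0,0],[0.065,0,0,0,0,0,0],[0.065,0,0,0,0,0,0],[0.065,0,0,-0.015,0,0,0],[0.065,0,0,-0.03,0,0,0],[0.065,0,0,-0.03,0,0,0],[0.065,0,0,-0.03,0,0,0],[0.065,0,0,0,0,0,0]]}}

```text
clock: 23.65
tcp_pos: [0.4278, -0.2237, 0.1372]
tool_rot: [0.987, 0.158, 0.003, 0.003]
contact_force: [0.0, -0.3, -0.1]
grip_width: 0.761
gripper_force: 0.0
```

```bash
python3 d.py .465 -.09 .13 .4285 .0467 .13; python3 - <<'E'
from edge import *
for n,R_,z in(("top",.022,.058),("bot",.022,.012)):
    for c in((.4234,-.223),(.4588,-.1462)):
        P=proj(s,circ(c,R_,z));print(n,c,P.min(0).round(1),P.max(0).round(1))
for r in range(164,200,2):
    d=np.abs(np.diff(g[r,275:325]));k=np.where(d>35)[0]+275.5;print(r,k)
E
```

```text
t 23.6 p [ 0.4278 -0.2237  0.1372] toolx [0.95  0.311 0.004] z [ 0.006 -0.005 -1.   ] q [ 1.07  0.07 -0.66  1.96  0.05  1.12 -0.86] w 0.065 F [ 0.  -0.3 -0.1]
[ 0.465 -0.09   0.13 ] tool delta [ 0.0769 -0.1155  0.0067] rows@45mm 4
[0.4285 0.0467 0.13  ] tool delta [ 0.0079 -0.1413 -0.0009] rows@45mm 4
top (0.4234, -0.223) [294.3 168.3] [305.3 173.9]
top (0.4588, -0.1462) [286.8 178.5] [298.3 184.6]
bot (0.4234, -0.223) [294.1 178.1] [304.9 183.8]
bot (0.4588, -0.1462) [286.7 188.5] [298.1 194.8]
164 [280.5 281.5 282.5 283.5 311.5 313.5]
166 [281.5 283.5 313.5 314.5 315.5 316.5 317.5]
168 [282.5 283.5 314.5 315.5 317.5 318.5 319.5]
170 [275.5 277.5 281.5 282.5 294.5 295.5 296.5 303.5 304.5 305.5 316.5 317.5
 318.5 319.5 320.5]
172 [279.5 280.5 281.5 282.5 284.5 294.5 295.5 304.5 305.5 306.5 318.5 319.5
 320.5 321.5 322.5]
174 [286.5 287.5 288.5 289.5 292.5 293.5 294.5 304.5 305.5 306.5 320.5 321.5
 322.5 323.5]
176 [305.5 306.5 321.5 322.5]
178 [311.5 312.5 313.5]
180 [287.5 288.5 289.5 296.5 297.5 298.5 319.5]
182 [286.5 287.5 288.5 297.5 298.5 299.5]
184 [277.5 278.5 285.5 286.5 287.5 289.5 290.5 297.5 298.5]
186 [286.5 287.5 288.5 298.5 299.5 305.5 306.5 307.5]
188 [286.5 287.5 288.5 298.5 299.5 305.5 306.5 307.5]
190 [284.5 285.5 286.5 300.5 304.5 305.5 307.5 317.5 318.5]
192 [284.5 285.5 297.5 298.5 301.5 303.5 304.5 305.5 306.5]
194 [286.5 287.5 296.5 297.5 298.5 302.5 304.5]
196 [278.5 279.5 284.5 301.5 303.5 318.5]
198 [278.5 281.5 283.5 293.5 300.5 302.5 316.5 317.5 318.5 319.5]
```

>>> {"api": "move_arm", "payload": {"steps": [[0.065,0.0192,-0.0289,0,0,0,0],[0.065,0.0192,-0.0289,0,0,0,0],[0.065,0.0192,-0.0289,0,0,0,0],[0.065,0.0192,-0.0289,0,0,0,0],[0.065,0.002,-0.0353,0,0,0,0],[0.065,0.002,-0.0353,0,0,0,0],[0.065,0.002,-0.0353,0,0,0,0],[0.065,0.002,-0.0353,0,0,0,0],[0.065,0,0,0,0,0,0],[0.065,0,0,0,0,0,0]]}}

```text
clock: 24.7
tcp_pos: [0.425, 0.0482, 0.1323]
tool_rot: [0.987, 0.159, -0.001, 0.0]
contact_force: [0.1, -0.8, -1.1]
grip_width: 0.765
gripper_force: 0.0
```

```bash
python3 d.py .428 .0465 .06; python3 - <<'E'
from edge import *
for n,R_,z in(("stubtop",.006,.032),("stubbot",.006,.012),("foot",.039,0)):
    P=proj(s,circ((.428,.0465),R_,z,400));print(n,P.min(0).round(1),P.max(0).round(1))
for r in range(208,234,1):
    d=np.abs(np.diff(g[r,288:328]));k=np.where(d>35)[0]+288.5;print(r,k, s["img"][r,306])
E
```

```text
t 24.7 p [0.425  0.0482 0.1323] toolx [ 0.95   0.313 -0.001] z [-0.001 -0.001 -1.   ] q [ 0.8  -0.07 -0.92  2.07 -0.06  1.12 -1.35] w 0.0653 F [ 0.1 -0.8 -1.1]
[0.428  0.0465 0.06  ] tool delta [0.0025 0.0026 0.0723] rows@45mm 2
stubtop [304.4 215.9] [307.9 218. ]
stubbot [304.2 220.5] [307.7 222.6]
foot [294.7 217.6] [317.  231.3]
208 [300.5] [112 108 104]
209 [] [115 114 112]
210 [] [122 119 117]
211 [] [123 120 118]
212 [] [121 118 116]
213 [] [120 119 116]
214 [] [123 119 116]
215 [] [121 119 116]
216 [] [101 100 100]
217 [299.5 302.5 310.5 311.5] [67 71 76]
218 [297.5 298.5 299.5 310.5 311.5 312.5 313.5 314.5 321.5 322.5] [46 47 54]
219 [296.5 297.5 298.5 299.5 313.5 314.5 315.5] [36 38 41]
220 [295.5 296.5 297.5 304.5 314.5 315.5 316.5] [32 35 41]
221 [294.5 295.5 296.5 314.5 315.5 316.5 317.5] [36 38 44]
222 [294.5 295.5 296.5 315.5 316.5 317.5] [38 40 46]
223 [294.5 295.5 305.5 315.5 316.5 317.5] [53 59 65]
224 [294.5 295.5 296.5 305.5 315.5 316.5 317.5] [55 59 64]
225 [294.5 295.5 296.5 315.5 316.5 317.5 326.5] [42 45 53]
226 [294.5 295.5 296.5 315.5 316.5 317.5 326.5] [39 42 45]
227 [291.5 292.5 294.5 295.5 296.5 297.5 315.5 316.5 317.5 326.5] [41 45 49]
228 [294.5 295.5 296.5 297.5 298.5 306.5 314.5 315.5 316.5 326.5] [35 40 44]
229 [295.5 297.5 298.5 299.5 306.5 307.5 312.5 313.5 314.5 315.5 324.5 325.5
 326.5] [38 41 45]
230 [296.5 297.5 298.5 299.5 300.5 301.5 307.5 310.5 311.5 312.5 313.5 314.5
 315.5 323.5 324.5 325.5 326.5] [43 47 48]
231 [296.5 297.5 298.5 301.5 307.5 308.5 309.5 310.5 313.5 322.5 323.5 324.5
 325.5] [103 101 101]
232 [296.5 297.5 298.5 302.5 303.5 321.5 322.5 323.5 324.5] [196 193 190]
233 [297.5 302.5 320.5 321.5 322.5 323.5] [224 220 217]
```

>>> {"api": "move_arm", "payload": {"steps": [[0.05,0.0025,0.0025,0.02,0,0,0],[0.05,0,0,0.025,0,0,0],[0.05,0,0,0.025,0,0,0],[0.05,0,0,0.02,0,0,0],[0.04,0,0,0.01,0,0,0],[0.04,0,0,0,0,0,0],[0.04,0,0,0,0,0,0]], "newtons": 40}}

```text
clock: 25.45
tcp_pos: [0.4293, 0.0462, 0.0334]
tool_rot: [0.988, 0.157, 0.0, -0.0]
contact_force: [0.7, 0.6, -0.0]
grip_width: 0.47
gripper_force: 0.0
```

```bash
python3 d.py .428 .0465 .0145
```

```text
t 25.4 p [0.4293 0.0462 0.0334] toolx [0.951 0.311 0.   ] z [ 0.  0. -1.] q [ 0.74  0.15 -0.94  2.16  0.15  0.9  -1.54] w 0.0402 F [ 0.7  0.6 -0. ]
[0.428  0.0465 0.0145] tool delta [-0.0011 -0.0007  0.0189] rows@45mm 1
```

>>> {"api": "move_arm", "payload": {"steps": [[0.04,-0.001,-0.0005,0.008,0,0,0],[0.04,0,0,0.007,0,0,0],[0.04,0,0,0.003,0,0,0],[0.04,0,0,0,0,0,0],[0.025,0,0,0,0,0,0],[0.015,0,0,0,0,0,0],[0.008,0,0,0,0,0,0],[0.005,0,0,0,0,0,0],[0.005,0,0,0,0,0,0],[0.005,0,0,0,0,0,0],[0.005,0,0,0,0,0,0]]}}

```text
clock: 26.55
tcp_pos: [0.428, 0.0466, 0.0154]
tool_rot: [0.987, 0.158, 0.0, 0.0]
contact_force: [-0.6, -0.2, 5.8]
grip_width: 0.117
gripper_force: 39.3
```

```bash
python3 d.py
```

```text
t 26.6 p [0.428  0.0466 0.0154] toolx [0.95  0.311 0.   ] z [ 0. -0. -1.] q [ 0.72  0.19 -0.93  2.17  0.2   0.87 -1.59] w 0.01 F [-0.6 -0.2  5.8]
```

>>> {"api": "move_arm", "payload": {"steps": [[0.003,0,0,0,0,0,0],[0.003,0,0,-0.005,0,0,0],[0.003,0,0,-0.01,0,0,0],[0.003,0,0,-0.02,0,0,0],[0.003,0,0,-0.025,0,0,0],[0.003,0,0,-0.03,0,0,0],[0.003,0,0,-0.025,0,0,0],[0.003,0,0,0,0,0,0]], "newtons": 80}}

```text
clock: 27.35
tcp_pos: [0.4302, 0.0468, 0.1334]
tool_rot: [0.987, 0.158, 0.003, 0.002]
contact_force: [0.3, 0.7, -2.1]
grip_width: 0.102
gripper_force: 78.4
```

```bash
python3 d.py .48 -.14 .135 .535 -.362 .135; python3 - <<'E'
from edge import *
p=get_state()["tcp_pos"];P=proj(s,circ(p[:2],.039,p[2]-.0154));print(P.min(0),P.max(0),"table spot",s["img"][225,306])
for r in range(190,215,2):
    d=np.abs(np.diff(g[r,285:328]));k=np.where(d>35)[0]+285.5;print(r,k, s["img"][r,306])
E
```

```text
t 27.4 p [0.4302 0.0468 0.1334] toolx [0.95  0.311 0.006] z [ 0.007 -0.002 -1.   ] q [ 0.83 -0.07 -0.95  2.06 -0.06  1.11 -1.35] w 0.0087 F [ 0.3  0.7 -2.1]
[ 0.48  -0.14   0.135] tool delta [-0.0109  0.193  -0.0008] rows@45mm 5
[ 0.535 -0.362  0.135] tool delta [-0.0169  0.2281  0.0009] rows@45mm 6
[295.05631777 190.4001725 ] [318.52318618 203.50965515] table spot [122 119 117]
190 [285.5 286.5 297.5 300.5 304.5 306.5 309.5 310.5 311.5 312.5 313.5 314.5
 315.5] [76 76 76]
192 [285.5 286.5 295.5 296.5 297.5 304.5 306.5 314.5 315.5 316.5 317.5] [77 79 78]
194 [286.5 287.5 294.5 295.5 296.5 303.5 304.5 306.5 316.5 317.5 318.5] [82 83 83]
196 [294.5 295.5 296.5 309.5 317.5 318.5 319.5] [37 39 43]
198 [294.5 295.5 296.5 311.5 317.5 318.5 319.5] [33 35 38]
200 [292.5 296.5 297.5 298.5 310.5 311.5 316.5 320.5 321.5 324.5] [31 33 38]
202 [300.5 301.5 303.5 312.5 313.5 314.5 315.5 317.5 318.5] [50 53 54]
204 [318.5 319.5] [173 170 162]
206 [301.5] [137 134 128]
208 [298.5] [111 108 105]
210 [] [123 121 118]
212 [] [122 120 118]
214 [] [124 121 119]
```

>>> {"api": "move_arm", "payload": {"steps": [[0.003,-0.0022,0.0386,0,0,0,0],[0.003,-0.0022,0.0386,0,0,0,0],[0.003,-0.0022,0.0386,0,0,0,0],[0.003,-0.0022,0.0386,0,0,0,0],[0.003,-0.0022,0.0386,0,0,0,0],[0.003,-0.0028,0.038,0,0,0,0],[0.003,-0.0028,0.038,0,0,0,0],[0.003,-0.0028,0.038,0,0,0,0],[0.003,-0.0028,0.038,0,0,0,0],[0.003,-0.0028,0.038,0,0,0,0],[0.003,-0.0028,0.038,0,0,0,0],[0.003,0,0,0,0,0,0]]}}

```text
clock: 28.6
tcp_pos: [0.5304, -0.3685, 0.1269]
tool_rot: [0.988, 0.154, -0.001, -0.0]
contact_force: [-0.0, -0.8, -2.0]
grip_width: 0.103
gripper_force: 78.5
```

>>> {"api": "move_arm", "payload": {"steps": [[0.003,0,0,0,0,0,0],[0.003,0,0,0,0,0,0]]}}

```text
clock: 28.8
tcp_pos: [0.5322, -0.36, 0.1287]
tool_rot: [0.987, 0.159, -0.001, -0.001]
contact_force: [0.6, -0.0, -1.4]
grip_width: 0.093
gripper_force: 78.5
```

```bash
python3 d.py .535 -.362 .0184; python3 - <<'E'
from edge import *
p=get_state()["tcp_pos"];P=proj(s,circ(p[:2],.039,p[2]-.0154));print("base",P.min(0),P.max(0))
P=proj(s,circ((.535,-.362),.056,.012));print("dish",P.min(0),P.max(0))
a=cv2.cvtColor(cv2.imread("pics/side0.png"),cv2.COLOR_BGR2GRAY).astype(float)*3
for r in range(160,175,2):
    d=np.abs(np.diff(a[r,245:300]));k=np.where(d>35)[0]+245.5;print("s0",r,k)
for r in range(134,156,2):
    d=np.abs(np.diff(g[r,245:310]));k=np.where(d>35)[0]+245.5;print(r,k)
E
```

```text
t 28.8 p [ 0.5322 -0.36    0.1287] toolx [ 0.95   0.313 -0.001] z [-0.002  0.003 -1.   ] q [ 1.05  0.45 -0.64  1.58  0.28  1.21 -0.89] w 0.008 F [ 0.6 -0.  -1.4]
[ 0.535  -0.362   0.0184] tool delta [0.0021 0.0031 0.1103] rows@45mm 3
base [261.46328761 139.7428647 ] [280.13852781 148.09793697]
dish [257.65152119 158.77829002] [283.52023344 171.51644065]
s0 160 [245.5 249.5 250.5 258.5 259.5 262.5 263.5 264.5 279.5]
s0 162 [245.5 247.5 256.5 257.5 262.5 263.5 264.5 281.5 282.5]
s0 164 [245.5 246.5 248.5 253.5 255.5 256.5 257.5 258.5 259.5 260.5 261.5 262.5
 263.5 281.5 282.5 283.5]
s0 166 [245.5 247.5 250.5 257.5 258.5 259.5 260.5 261.5 262.5 263.5 281.5 283.5]
s0 168 [245.5 246.5 248.5 261.5 262.5 263.5 282.5]
s0 170 [246.5 247.5 262.5 263.5 278.5 281.5 282.5]
s0 172 [246.5 247.5 248.5 262.5 263.5 265.5 276.5 277.5]
s0 174 [248.5 261.5 262.5 264.5 265.5]
134 [247.5 262.5 265.5 267.5 268.5 270.5 272.5 273.5 274.5 275.5 276.5]
136 [245.5 247.5 263.5 266.5 267.5 270.5 272.5 273.5 274.5]
138 [246.5 257.5 259.5 266.5 267.5 270.5 272.5 273.5 274.5]
140 [246.5 258.5 260.5 263.5 264.5 265.5 267.5 270.5 272.5 275.5 276.5 277.5
 278.5 279.5]
142 [246.5 261.5 262.5 263.5 269.5 273.5 278.5 279.5 280.5 281.5]
144 [245.5 260.5 261.5 262.5 279.5 280.5 281.5]
146 [245.5 262.5 263.5 264.5 277.5 278.5 279.5 280.5]
148 [246.5 264.5 267.5 269.5 273.5 274.5 285.5]
150 [246.5 247.5 248.5 252.5 255.5 256.5 257.5 259.5 263.5 282.5 283.5 285.5
 286.5]
152 [247.5 248.5 250.5 259.5 264.5 284.5 285.5 286.5 287.5 288.5 293.5 294.5]
154 [248.5 249.5 250.5 251.5 262.5 264.5 286.5]
```

>>> {"api": "move_arm", "payload": {"steps": [[0.003,0.002,0.003,0.02,0,0,0],[0.003,0,0,0.025,0,0,0],[0.003,0,0,0.02,0,0,0],[0.003,0,0,0.015,0,0,0],[0.003,0,0,0.01,0,0,0],[0.003,0,0,0,0,0,0],[0.003,0,0,0,0,0,0]]}}

```text
clock: 29.55
tcp_pos: [0.5358, -0.3643, 0.0408]
tool_rot: [0.987, 0.158, 0.0, 0.0]
contact_force: [-0.6, -0.2, -1.3]
grip_width: 0.098
gripper_force: 78.5
```

```bash
python3 d.py .5355 -.362 .0184
```

```text
t 29.6 p [ 0.5358 -0.3643  0.0408] toolx [0.95  0.312 0.001] z [ 0.001 -0.001 -1.   ] q [ 1.02  0.54 -0.6   1.64  0.34  1.07 -0.93] w 0.0084 F [-0.6 -0.2 -1.3]
[ 0.5355 -0.362   0.0184] tool delta [ 0.0004 -0.0023  0.0224] rows@45mm 1
```

>>> {"api": "move_arm", "payload": {"steps": [[0.003,0,-0.002,0.008,0,0,0],[0.003,0,0,0.006,0,0,0],[0.003,0,0,0.004,0,0,0],[0.003,0,0,0.002,0,0,0],[0.003,0,0,0,0,0,0],[0.003,0,0,0,0,0,0]]}}

```text
clock: 30.15
tcp_pos: [0.5348, -0.3625, 0.0202]
tool_rot: [0.987, 0.158, 0.0, 0.0]
contact_force: [-0.1, 0.5, -0.9]
grip_width: 0.101
gripper_force: 78.5
```

>>> {"api": "move_arm", "payload": {"steps": [[0.003,0,0,0.001,0,0,0],[0.003,0,0,0.001,0,0,0],[0.003,0,0,0,0,0,0]]}}

```text
clock: 30.45
tcp_pos: [0.5349, -0.3626, 0.0187]
tool_rot: [0.987, 0.158, 0.0, 0.0]
contact_force: [0.1, -1.1, 1.7]
grip_width: 0.1
gripper_force: 78.9
```

>>> {"api": "move_arm", "payload": {"steps": [[0.012,0,0,0,0,0,0],[0.02,0,0,0,0,0,0],[0.03,0,0,0,0,0,0],[0.03,0,0,0,0,0,0],[0.03,0,0,-0.01,0,0,0],[0.03,0,0,-0.03,0,0,0],[0.03,0,0,-0.03,0,0,0],[0.03,0,0,-0.04,0,0,0],[0.03,0,0,-0.04,0,0,0],[0.03,0,0,0,0,0,0],[0.03,0,0,0,0,0,0]]}}

```text
clock: 31.55
tcp_pos: [0.5354, -0.3627, 0.1701]
tool_rot: [0.987, 0.158, 0.001, 0.001]
contact_force: [-1.1, 0.3, -0.1]
grip_width: 0.354
gripper_force: 0.0
```

```bash
python3 d.py; python3 - <<'E'
from edge import *
def show(n,c,L):
    for R_,z in L:
        P=proj(s,circ(c,R_,z,300));print(n,z,"u",P[:,0].min().round(1),P[:,0].max().round(1),"v",P[:,1].min().round(1),P[:,1].max().round(1))
show("base",(.535,-.3625),[(.039,.003),(.039,.011),(.006,.035)])
for r in range(154,176,1):
    d=np.abs(np.diff(g[r,252:292]));k=np.where(d>35)[0]+252.5;print(r,k,g[r,271])
t=read_camera("top");im=t["img"].astype(float).sum(2);m=(im<180)
def blob(n,c,R_,z,dark=True):
    u=proj(t,[[*c,z]])[0];q=36;x,y=(u-q/2).astype(int);w=t["img"][y:y+q,x:x+q];print(n,u.round(1),w.mean((0,1)).round(0))
for n,c in(("gauge",(.492,.255)),("sleeve",(.5293,.4297)),("cyl",(.4234,-.223)),("other",(.4588,-.1462)),("dish",(.535,-.362))):blob(n,c,0,0.02)
cv2.imwrite("pics/topend.png",t["img"][:,:,::-1]);cv2.imwrite("pics/sideend.png",s["img"][:,:,::-1])
E
```

```text
t 31.6 p [ 0.5354 -0.3627  0.1701] toolx [0.95  0.312 0.001] z [ 0.002 -0.002 -1.   ] q [ 1.05  0.42 -0.65  1.52  0.26  1.28 -0.88] w 0.0302 F [-1.1  0.3 -0.1]
base 0.003 u 261.6 279.6 v 162.4 171.3
base 0.011 u 261.6 279.6 v 160.8 169.6
base 0.035 u 269.1 271.9 v 159.6 160.9
154 [262.5 264.5 285.5 286.5] 523.0
155 [262.5 264.5] 526.0
156 [264.5] 530.0
157 [255.5] 526.0
158 [256.5 257.5 264.5] 491.0
159 [257.5] 382.0
160 [254.5 258.5 259.5 262.5 269.5 271.5 278.5 279.5 280.5] 254.0
161 [256.5 257.5 258.5 261.5 262.5 263.5 269.5 271.5 272.5 279.5 280.5 281.5] 148.0
162 [256.5 257.5 262.5 263.5 277.5 281.5 283.5 284.5] 93.0
163 [255.5 256.5 257.5 259.5 261.5 263.5 265.5 278.5 283.5 284.5 289.5 290.5] 95.0
164 [253.5 255.5 256.5 257.5 258.5 259.5 260.5 261.5 262.5 278.5 279.5 280.5
 289.5 290.5] 96.0
165 [253.5 255.5 256.5 257.5 258.5 259.5 260.5 262.5 263.5 264.5 278.5 279.5
 280.5] 110.0
166 [257.5 258.5 260.5 262.5 263.5 264.5 279.5 280.5] 91.0
167 [261.5 263.5 264.5 279.5 280.5] 104.0
168 [261.5 263.5 264.5 265.5 270.5 278.5 279.5 280.5] 106.0
169 [262.5 264.5 265.5 267.5 274.5 277.5 278.5 279.5] 157.0
170 [262.5 264.5 265.5 277.5 278.5] 159.0
171 [262.5 264.5 265.5 268.5 272.5 273.5 276.5 277.5 278.5] 252.0
172 [268.5 272.5 274.5 276.5 277.5 283.5 284.5] 298.0
173 [262.5 264.5 277.5 284.5 289.5 290.5] 462.0
174 [261.5 262.5 264.5 265.5] 531.0
175 [262.5 264.5 265.5] 529.0
gauge [212.3 208.8] [123. 123. 121.]
sleeve [151.5 194.4] [82. 75. 72.]
cyl [379.9 236.7] [123. 113.  98.]
other [352.9 223.6] [124. 115. 101.]
dish [429.2 198.5] [38. 39. 39.]
```

```bash
python3 - <<'E'
from h import *
t=read_camera("top");img=t["img"]
hsv=cv2.cvtColor(img,cv2.COLOR_RGB2HSV)
def box(m,c,z,q,n,R_):
    u=proj(t,[[*c,z]])[0].round().astype(int);k=np.zeros_like(m);k[u[1]-q:u[1]+q,u[0]-q:u[0]+q]=True
    v,x=np.where(m&k);P=proj(t,circ(c,R_,z,300))
    print(n,"seen u",x.min(),x.max(),"v",v.min(),v.max(),len(x),"pred",P.min(0).round(1),P.max(0).round(1))
top=(-.003,.003) # top camera bias (true-top)
c=lambda x,y:(x+.003,y-.003)
red=((hsv[...,0]<9)|(hsv[...,0]>172))&(hsv[...,1]>110)
box(red,c(.5293,.4297),.07,20,"sleeve",.029)
pale=(img.astype(int)[...,0]>145)&(img.astype(int)[...,2]>118)
a=img.astype(int)
for n,p in(("cyl",c(.4234,-.223)),("other",c(.4588,-.1462))):
    box(((a[...,0]-a[...,2])<35)&(a[...,0]>135),p,.058,13,n,.022)
box(hsv[...,2]>150,c(.492,.2555),.035,22,"gauge",.028)
t0=cv2.imread("pics/top0.png")[:,:,::-1].astype(int)
d=np.abs(t0-a).sum(2);print("other-cyl change",d[212:234,344:362].max(), d[212:234,344:362].mean().round(1))
E
```

```text
sleeve seen u 138 164 v 183 205 348 pred [137.  181.3] [158.1 202.3]
cyl seen u 377 388 v 230 242 117 pred [375.7 227.7] [391.7 243.6]
other seen u 343 362 v 217 232 134 pred [348.  214.2] [363.9 230.1]
gauge seen u 205 221 v 201 217 78 pred [202.5 197.6] [222.3 217.4]
other-cyl change 25 18.2
```

```bash
python3 -c "
from cell import *
print(job_done())"
```

```text
the job is handed in; nothing more can be done
None
```

The job is handed in at about 32 s, but no verdict came back. By my checks all four pieces are in place: gauge on the post, sleeve round the wax-up, cylinder in the empty well, base flat in the dish. The other cylinder did not move.

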